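Fit the pull handle to the offset gauge, release the arm and hold it at the mark

ROBOT

A 6-joint arm with a two-finger parallel gripper is mounted at the origin on the work surface. World frame = base frame: x ahead of the robot, y to its left, z up, the work surface at z = 0. Lengths are in mm, angles in rad, forces in N, time in s.
With the tool pointing down it reaches from about 250 to 800 mm from the base axis. Payload 8.5 kg.
Tool frame: the origin (TCP) lies at the very end of the fingers, on their centre line; the grasp point (between the pads) lies 19 mm behind it; z points along the fingers, y is the direction in which the jaws open and shut (so a half turn about z gives the same grasp; the last joint's range is limited). The gripper opens to 85 mm and grips with 20 to 120 N. Pads are 22 mm wide; open, the fingers measure 114 mm over their backs; the gripper's body (76 mm by 85 mm) begins 54 mm behind the grasp point. The pads swing forward as they close: fully open they stand 13 mm farther back than shut.
Start: joints at [1.161, 0.238, -0.013, 1.319, 0, 1.571], TCP at [209.153, 481.487, 192.176] pointing down, gripper open.
Joint ranges: [-2.66, 2.66], [-1.03, 1.9], [-1.14, 1.46], [-1.82, 2.27], [-1.45, 1.34], [-3.14, 3.14]. Speed limits (rad/s): [2.22, 2.22, 2.79, 3.14, 3.14, 3.14].

INTERFACE

Orientations are given as [roll, pitch, yaw] about the fixed x, y, z axes, in that order (R = Rz(yaw) Ry(pitch) Rx(roll)).
In Python, from cell import read_state, capture, job_done gives the robot as it stands.
- The arm moves only by the tool servo_tool, never from a script. Its argument "moves" is a list of rows, each a list of 5 numbers: the finger opening in mm, from 0 to 85.4, then the shift along the world's x, y, z in mm, then the turn about the world's z in rad. A call has exactly 5 rows; each row shifts and turns the commanded pose from where the row before left it; what a row does not reach is not made up. A row lasts 1/10 s, in which the tool goes at most 50 mm and 8.59 degrees, less where a joint would pass 70% of its speed; a pose out of reach is approached as far as the arm can. A call is refused whole if a number of a shift passes 50 or a number of a turn 0.15, either way. A call with a gripper value outside its range is refused whole. The fingers move at their own pace and stop on an object; the grip force is fixed at half the most. Time passes only in rows, so rows that do not move let the fingers close, or fill a call up. It gives the time, the measured TCP pose, the force and the opening at its end, in the units of the state.
- read_state(): the state, without advancing time (a new reading comes with each control period).
- capture(name): name is "side" or "top" or "wrist"; returns a dict with "pixels" (420x560x3 uint8, red, green, blue), "intrinsics" (3x3 intrinsics, pixels), "T" (4x4, takes a point from camera to world coordinates). Camera axes: x right, y down, z forward; pixel columns grow to the right and rows downward; lengths in mm; the calibration is good to about 2 mm. A picture is of the moment at which its call begins. There is no depth.
- job_done(): hands the job in, once; it reports no verdict.
The state is a dict: "clock": time; "joints": joint angles; "joint_vel": joint speeds; "tau": joint torques, N m; "tcp_pos": TCP position; "tcp_rot": TCP orientation; "contact_force": force on the tool from outside, world axes, zero at the start; "torque": the same for the moment, N m; "width": finger opening in mm.
Only numpy, scipy, OpenCV 4.12 (cv2) and the standard library are available. Lean on these libraries where they do the work, as an engineer would, in place of code of your own. Each camera call takes 0.05 s, during which the arm holds its last target.

TASK

Set the wheel-offset gauge for a reading: first fit the loose square-bored pull handle fully down onto the square stub of the gauge's arm, then push the lock button on top of the gauge's housing right in, and then draw the arm out by that handle until its pointer lines up with the tab clipped on the scale. The arm is sprung and runs back if let go, so finish while still holding the handle with the pointer at the tab. Do not force the arm while it is locked, and leave the bush and the grease tin where they are.

Things in the scene. Friction and masses are not known exactly. Their poses are not given: they have to be found in the camera images.
- pull_handle: Loose pull handle, about 0.18 kg, 88 mm tall, standing on the bench: a dark steel hub 40 x 40 mm, 36 mm high, with a black upright flat grip on top, 60 mm long (its own x), 18 mm thick (its own y), from 36 to 88 mm above the underside. A square bore, 20.5 mm wide with sides along the handle's own x and y, enters the hub from below, 30 mm deep. Origin: centre of the underside (the bore's mouth); z up. It may stand at any yaw; any of the four quarter turns fits the stub.
- stub_foot (a point): Foot of the upright square stub on the end block of the gauge's arm: the point on the stub's axis at the block's flat top, 60 mm above the bench, where the handle's underside comes to rest. The stub is steel, 18 mm square, 24 mm tall, its last 6 mm tapering to 12 mm; the end block is 40 x 40 mm and 40 mm high. x: the way the arm slides out, level; z: up; the stub's sides lie along x and y. It moves with the arm.
- lock_button (a joint): Travel of the lock button, m: 0 out (arm locked), 0.010 fully pushed in. It needs about 3 N straight down and stays where it is left. The catch lets go of the arm after 6.5 mm; while it is less far in, the arm has only 2 mm of play and must not be pulled hard.
- button_top (a point): Centre of the top face of the round steel lock button, 26 mm across, on top of the housing, 125 mm behind the stub (against the way the arm slides out, arm fully in). Its top is 76 mm above the bench when out, 66 mm pushed in; a collar 38 mm across, 62 mm high, stands around it.
- gauge_arm (a joint): How far the arm has slid out, m: 0 fully in (as at the start), 0.13 at its end stop, straight along the x of stub_foot. A spring pulls it back in with about 3 to 5 N.
- pointer (a point): Tip of the thin dark pointer, 3 mm wide, that stands out sideways (towards -y of stub_foot) from the end block over the scale, 58 mm from the arm's centre line and 55 mm above the bench. Axes as stub_foot. It moves with the arm.
- mark_tab: The tab that marks the setting: an upright dark steel fin 4 mm thick (x), 20 mm long (y), 12 mm high, clipped on the outer edge of the ticked aluminium scale beside the arm, fixed. Origin: centre of its foot on the scale, 52 mm above the bench; x: the way the arm slides out. The pointer is at the mark when its tip has the same x in this frame. It stands 45 to 105 mm beyond the pointer's start.
- gauge: The gauge's fixed stand: grey-painted base plate 365 x 135 x 12 mm carrying the dark steel housing 150 x 48 mm, 56 mm high, out of which the arm slides, and the scale strip, 28 mm wide, 52 mm high. Origin: on the bench under the arm's centre line, 10 mm ahead of the housing's front; x: the way the arm slides out; z up.
- bush: Loose steel bush, a ring 40 mm across and 32 mm high with a 22 mm round hole, standing on the bench; origin: centre of its underside. Not part of the job.
- tin: Closed round grease tin, 60 mm across, 80 mm high, standing on the bench at the robot's left. Origin: centre of its underside. Not part of the job.
Mind the look-alikes: they are no part of the job. What is meant by the pull_handle is not orange, and is the smaller of those in its own colour.

How it is judged (in metres and radians):
On the way, in this order (a step that is already met when the one before it is completed fails the run):
1. the handle sits fully down on the stub (horizontal distance between pull_handle and stub_foot below 0.004 m and z of pull_handle in the frame of stub_foot between -0.004 and 0.004 m and angle between pull_handle's own z axis and vertical below 0.15 rad), for 0.2 s.
2. the lock button is pushed in, the arm still in (value of joint lock_button above 0.0068 m and value of joint gauge_arm below 0.01 m), for 0.1 s.
At the end, for the whole second after the job is handed in: The handle is fully down on the stub (underside within 4 mm of the block's top and of the stub's axis, upright within 0.15 rad), the lock button is in, the pointer is within 4 mm of the tab's middle along the scale, and the fingers still hold the handle (more than 1.5 N) (all of step 1 and value of joint lock_button above 0.0068 m and x of pointer in the frame of mark_tab between -0.004 and 0.004 m and contact force between the fingers and pull_handle above 1.5 N); the arm keeps its last pose, push and grip.
It fails at once if the arm is forced out while it is locked (value of joint lock_button below 0.0055 m and value of joint gauge_arm above 0.004 m).
It fails at once if the loose bush is disturbed (moved more than 30 mm) (distance of bush from where it was at the start of the episode above 0.03 m).
It fails at once if the grease tin is disturbed (moved more than 30 mm) (distance of tin from where it was at the start of the episode above 0.03 m).
It also fails if it takes over 53 s, if anything falls off the work surface, if the arm or the gripper's body presses on something with over 40 N, if the wrist force passes 120 N, or if a joint passes its speed limit or range.

## Working session

There is one attempt and no reset: what is moved stays moved. The work goes in short steps, Python scripts to look and compute and a tool call to move; the robot and the scene stay as the last step left them, time stands still between calls to the robot, and variables do not carry over. Pictures are saved under pics/ and viewed, and the job is handed in when it is done.

Besides the shell and the picture viewer there is one more tool, called by a JSON object that holds its "fn" and its "kwargs", one argument or row to a line. servo_tool: Moves the arm, as the interface text tells. Its arguments: {"type":"object","properties":{"moves":{"type":"array","items":{"type":"array","items":{"type":"number"}}}},"required":["moves"]}

```bash
mkdir -p pics; ls
python3 - <<'E'
from cell import read_state,capture
import cv2,numpy as np
print(read_state())
for n in("top","side","wrist"):
    c=capture(n); cv2.imwrite(f"pics/{n}0.png",c["pixels"][:,:,::-1]); np.savez(f"pics/{n}0.npz",**c); print(n,c["intrinsics"].tolist(),np.round(c["T"],3).tolist())
E
```

```text
pics
{'clock': 0.0, 'joints': array([ 1.16100026e+00,  2.38745423e-01, -1.42331993e-02,  1.31920241e+00,
       -3.34284256e-06,  1.57078937e+00]), 'joint_vel': array([ 0.00025662, -0.00122421,  0.00108869, -0.00189633,  0.00020375,
        0.00157899]), 'tau': array([ 5.14158546e-04, -5.38777077e+01,  3.46434867e+01,  1.86083175e-02,
        3.42067111e-06, -8.82788157e-06]), 'tcp_pos': array([208.98890813, 481.10739363, 191.60440834]), 'tcp_rot': array([-3.14020795e+00,  3.33321291e-06,  2.73180355e+00]), 'contact_force': array([-0.12063221,  0.8531281 , -0.13613841]), 'torque': array([ 0.01658504, -0.00469612,  0.02876802]), 'width': 85.63628157765532}
top [[393.27073734867304, 0.0, 277.6066386475723], [0.0, 393.27073734867304, 208.3331046477453], [0.0, 0.0, 1.0]] [[0.015, -0.987, 0.162, 407.347], [-0.999, -0.02, -0.028, 21.491], [0.03, -0.161, -0.986, 1013.605], [0.0, 0.0, 0.0, 1.0]]
side [[402.99745145563406, 0.0, 280.5879649269229], [0.0, 402.99745145563406, 204.91650657199898], [0.0, 0.0, 1.0]] [[0.896, -0.292, 0.335, 244.549], [-0.444, -0.625, 0.642, -599.705], [0.021, -0.724, -0.69, 719.186], [0.0, 0.0, 0.0, 1.0]]
wrist [[364.903230278402, 0.0, 282.5202691484706], [0.0, 364.903230278402, 212.406116565705], [0.0, 0.0, 1.0]] [[0.399, 0.882, 0.25, 145.748], [0.917, -0.384, -0.11, 508.977], [-0.001, 0.273, -0.962, 373.253], [0.0, 0.0, 0.0, 1.0]]
```

View pics/top0.png

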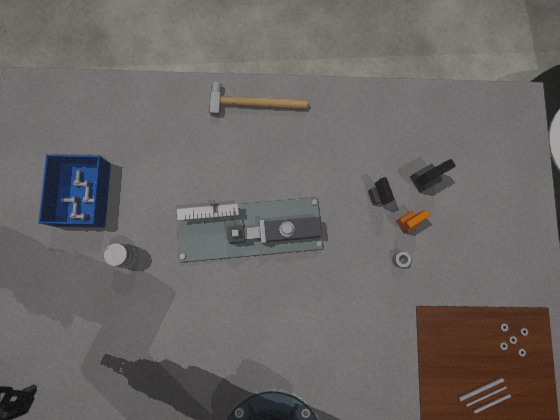

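View pics/side0.png

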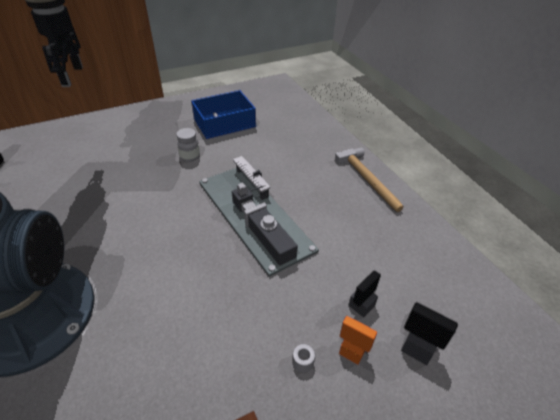

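View pics/wrist0.png

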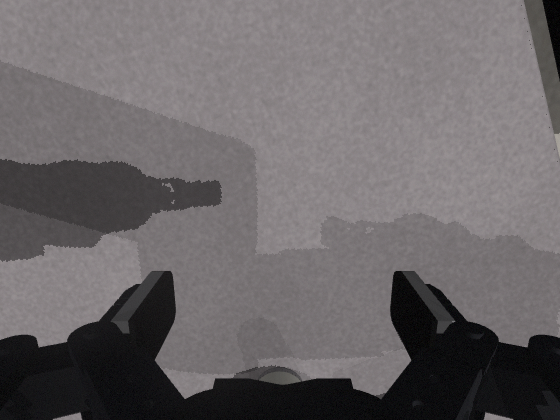

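The small black handle is at about (381,192) in the top view, and the larger black look-alike is at (433,175). The orange one is at (413,220) and the bush at (403,260). In the gauge, the end block is at (236,233), the button at (288,229) and the scale at (208,211). The arm slides out towards image left, which is world +y.

```bash
cat > h.py <<'E'
import numpy as np,cv2
from cell import read_state,capture
def load(n): return dict(np.load(f"pics/{n}.npz"))
def snap(cam,n,crop=None,s=1):
    c=capture(cam); np.savez(f"pics/{n}.npz",**c); show(c,n,crop,s); return c
def show(c,n,crop=None,s=1):
    im=c["pixels"][:,:,::-1]
    if crop: x0,y0,x1,y1=crop; im=im[y0:y1,x0:x1]
    cv2.imwrite(f"pics/{n}.png",cv2.resize(im,None,fx=s,fy=s,interpolation=cv2.INTER_CUBIC))
def ray(c,u,v):
    d=c["T"][:3,:3]@np.linalg.inv(c["intrinsics"])@[u,v,1.]; return c["T"][:3,3],d
def plane(c,u,v,z):
    o,d=ray(c,u,v); return o+d*(z-o[2])/d[2]
def proj(c,p):
    q=c["T"][:3,:3].T@(np.asarray(p,float)-c["T"][:3,3]); q=c["intrinsics"]@q; return q[:2]/q[2]
E
python3 - <<'E'
from h import *
t=load("top0"); s=load("side0")
show(t,"t_h",(350,140,470,230),6); show(t,"t_g",(170,190,330,270),5); show(s,"s_h",(330,250,470,370),5)
for n,u,v,z in[("handle top",385,190,88),("hub",376,196,36),("block",236,233,84),("button",288,229,76),("tab",216,207,60),("bush",403,260,32),("tin",117,255,80),("big",445,168,100)]: print(n,plane(t,u,v,z).round())
E
```

```text
handle top [ 609. -264.   88.]
hub [ 604. -257.   36.]
block [499.  93.  84.]
button [511. -30.  76.]
tab [564. 146.  60.]
bush [ 443. -322.   32.]
tin [443. 368.  80.]
big [ 664. -409.  100.]
```

View pics/t_h.png

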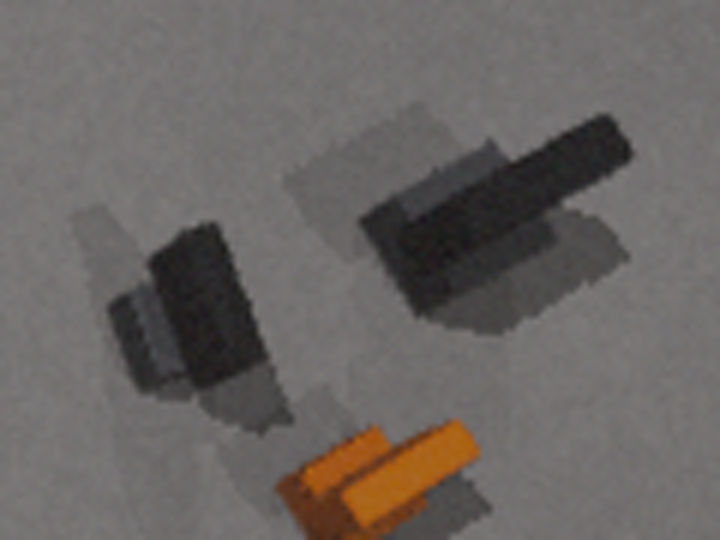

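View pics/t_g.png

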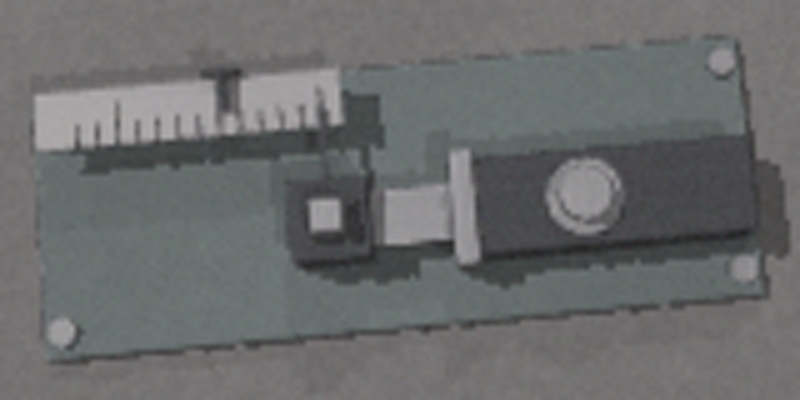

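View pics/s_h.png

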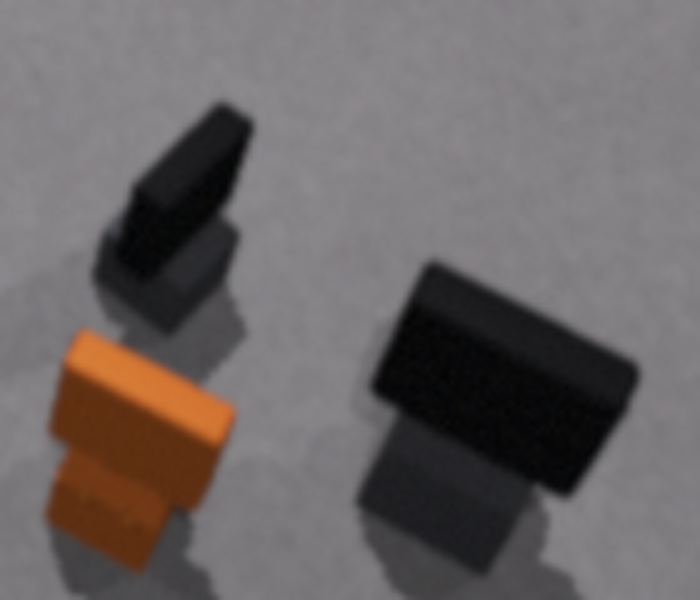

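{"fn": "servo_tool", "kwargs": {
  "moves": [
    [85, 20, -38, 4, 0],
    [85, 20, -38, 4, 0],
    [85, 20, -38, 4, 0],
    [85, 20, -38, 4, 0],
    [85, 20, -38, 4, 0]
  ]
}}

```text
clock: 0.65
tcp_pos: [309.5, 289.9, 212.2]
tcp_rot: [-3.141, 0.0, 2.732]
contact_force: [0.2, -0.2, 0.3]
width: 84.9
```

Run:
```python
from h import *
s=read_state();print(s["joints"].round(3),s["tcp_pos"],s["tcp_rot"])
```

```text
[ 0.753  0.058 -0.181  1.332 -0.     1.162] [309.45988001 289.91319242 212.2219449 ] [-3.14139175e+00  1.49070206e-05  2.73227700e+00]
```

{"fn": "servo_tool", "kwargs": {
  "moves": [
    [85, 28, -38, 8, 0.1],
    [85, 28, -38, 8, 0.1],
    [85, 28, -38, 8, 0.1],
    [85, 28, -38, 8, 0.1],
    [85, 28, -38, 8, 0.1]
  ]
}}

```text
clock: 1.15
tcp_pos: [449.9, 99.6, 252.5]
tcp_rot: [3.142, 0.0, -3.047]
contact_force: [0.3, 0.8, -0.4]
width: 85.3
```

Run:
```python
from h import *
c=snap("wrist","w1"); print(c["T"].round(2).tolist())
```

```text
[[-0.09, 0.96, 0.27, 381.05], [1.0, 0.09, 0.03, 93.12], [0.0, 0.27, -0.96, 434.13], [0.0, 0.0, 0.0, 1.0]]
```

View pics/w1.png

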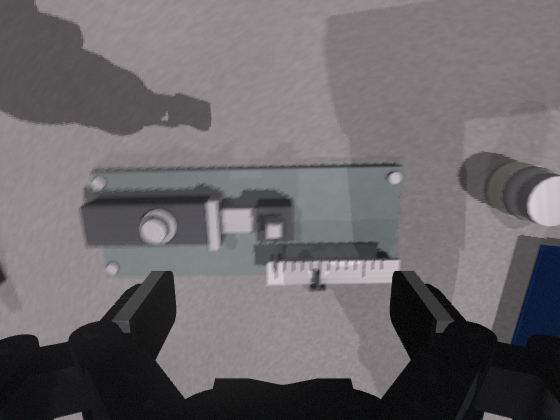

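The wrist view shows the whole gauge. The stub is at about (274,231), the button at (156,227), the tab at (317,278), and the scale runs from (268,272) to (398,270). I'll zoom in for exact pixels.

Run:
```python
from h import *
c=load("w1")
show(c,"w1a",(240,190,340,300),6); show(c,"w1b",(75,150,235,290),5)
```

```text
(no output)
```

View pics/w1a.png

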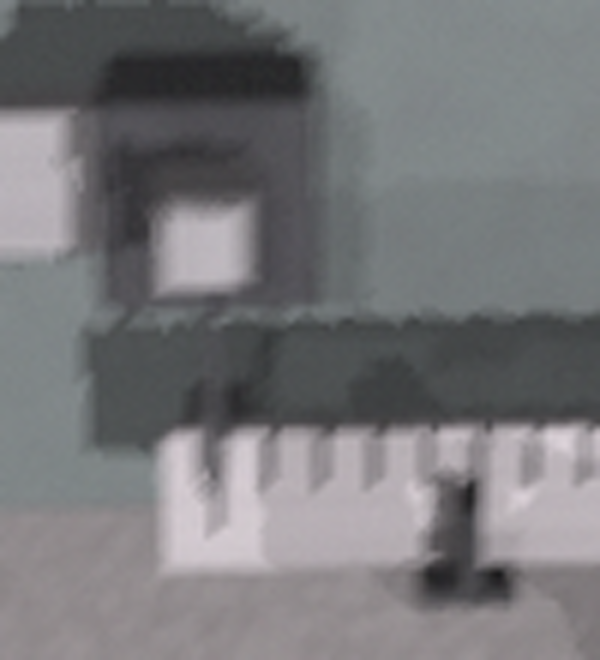

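View pics/w1b.png

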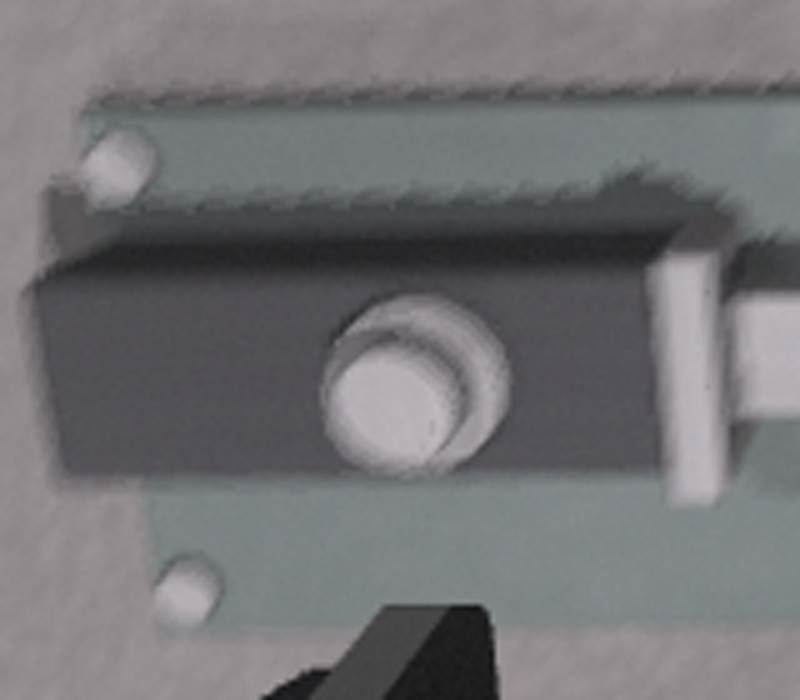

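Run:
```python
from h import *
c=load("w1");s=6
P=lambda u,v,z:plane(c,240+(u+.5)/6-.5,190+(v+.5)/6-.5,z)
Q=lambda u,v,z:plane(c,75+(u+.5)/5-.5,150+(v+.5)/5-.5,z)
a=P(206,247,83);b=P(209,201,60);q=Q(393,406,76)
print("stub top",a,"block",b,"button",q, "dist",np.linalg.norm((a-q)[:2]),np.linalg.norm((b-q)[:2]))
d=b-q;print("yaw",np.degrees(np.arctan2(d[1],d[0])), np.degrees(np.arctan2((a-q)[1],(a-q)[0])))
print("tab top near/far",P(458,480,64),P(465,585,64),"pointer",P(209,480,55),P(203,390,55))
print("scale corners front",P(162,430,52),P(600,425,52))
# housing edges on top z=56
print(Q(40,285,56),Q(655,262,56),Q(65,475,56),Q(665,470,56))
# plate top edge line z=12: fit
e=[plane(c,u,v,12) for u,v in((100,169),(395,164))];print(e,np.degrees(np.arctan2(*(e[1]-e[0])[1::-1])))
h=Q(665,470,56)-Q(65,475,56);print(np.degrees(np.arctan2(h[1],h[0])))
# white mask for stub & button & scale
im=c["pixels"];g=im.min(2);m=((g>165)).astype(np.uint8)
n,l,st,ce=cv2.connectedComponentsWithStats(m)
for i in range(1,n):
    if st[i,4]>40: print(st[i],ce[i])
sc=(l==l[275,350]);
```

```text
stub top [500.31853611  95.73965723  83.        ] block [499.42511797  95.68912481  60.        ] button [514.41731237 -28.57151991  76.        ] dist 125.10813025135786 125.16179017822489
yaw 96.8795512527429 96.47056284194737
tab top near/far [547.46099323 145.96359833  64.        ] [568.50700409 149.78825967  64.        ] pointer [555.88549356 100.54580939  55.        ] [537.83867531  97.83910729  55.        ]
scale corners front [547.8778174   90.88205813  52.        ] [539.15678396 172.98956208  52.        ]
[ 501.44735028 -110.63023733   56.        ] [484.03804463  20.44935024  56.        ] [ 544.77933256 -107.53509344   56.        ] [531.22690815  24.36509574  56.        ]
[array([ 467.88479564, -111.69637345,   12.        ]), array([430.0504522 , 228.88572466,  12.        ])] 96.33884372712623
95.86641608538206
[390 173  10  11  77] [394.92207792 177.74025974]
[ 529  177   31   49 1227] [546.12876936 202.45069275]
[209 203   9  47 298] [212.77516779 226.44966443]
[224 210  27  22 515] [237.20582524 220.58058252]
[143 222  22  20 303] [153.47524752 231.29372937]
[268 226  12  11 113] [273.67256637 231.28318584]
[ 322  260   77   23 1356] [359.3539823  271.99336283]
[267 263  45  22 735] [287.80680272 274.59319728]
[107 266  10   7  43] [111.46511628 268.97674419]
```

{"fn": "servo_tool", "kwargs": {
  "moves": [
    [85, 16, -38, 0, 0.05],
    [85, 16, -38, 0, 0.05],
    [85, 16, -38, 0, 0.05],
    [85, 16, -38, 0, 0.05],
    [85, 16, -38, 0, 0.05]
  ]
}}

```text
clock: 1.7
tcp_pos: [529.4, -90.2, 252.0]
tcp_rot: [3.142, -0.0, -2.8]
contact_force: [1.5, 0.4, 0.7]
width: 84.9
```

{"fn": "servo_tool", "kwargs": {
  "moves": [
    [85, 14, -38, -5, 0],
    [85, 14, -38, -5, 0],
    [85, 14, -38, -5, 0],
    [85, 10, -30, -5, 0],
    [85, 0, 0, 0, 0]
  ]
}}

```text
clock: 2.2
tcp_pos: [581.4, -235.8, 229.8]
tcp_rot: [3.141, -0.002, -2.805]
contact_force: [-1.1, -0.5, -0.1]
width: 85.2
```

Run:
```python
from h import *
c=snap("wrist","w2"); print(read_state()["tcp_pos"],read_state()["tcp_rot"])
```

```text
[ 580.94025844 -233.98034949  230.57114236] [ 3.14019380e+00 -1.75354561e-03 -2.80401196e+00]
```

View pics/w2.png

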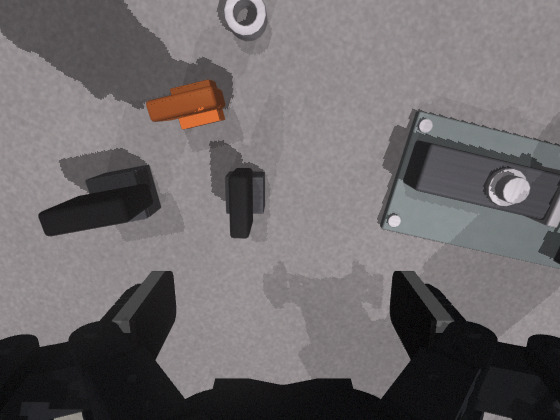

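The handle is at about (240,203) with its grip nearly vertical in the image, so the jaw axis is almost aligned with it. Next I'll measure the top face.

Run:
```python
from h import *
c=load("w2"); show(c,"w2a",(200,150,290,250),6)
```

```text
(no output)
```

View pics/w2a.png

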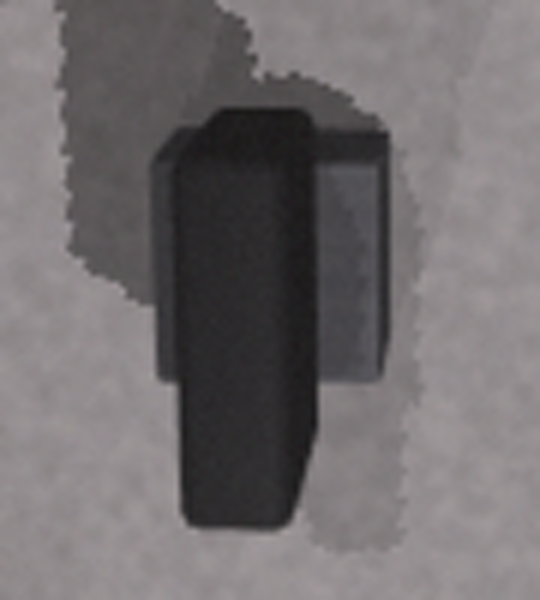

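Run:
```python
from h import *
c=load("w2"); im=c["pixels"][150:250,200:290].astype(float)
g=np.clip((im-15)*3.2,0,255).astype(np.uint8)[:,:,::-1]
cv2.imwrite("pics/w2b.png",cv2.resize(g,None,fx=6,fy=6,interpolation=cv2.INTER_CUBIC))
P=lambda u,v,z:plane(c,200+(u+.5)/6-.5,150+(v+.5)/6-.5,z)
A=[P(*p,88) for p in((177,162),(278,162),(187,525),(291,525))]
H=[P(*p,36) for p in((155,160),(383,160),(160,380),(383,380))]
for X in(A,H):
    print(np.round(X,1).tolist(),np.mean(X,0).round(1)); 
    d=X[2]-X[0];e=X[3]-X[1];f=X[1]-X[0]
    print([np.linalg.norm(k).round(1) for k in(d,e,f)],np.degrees([np.arctan2(d[1],d[0]),np.arctan2(e[1],e[0])]))
```

```text
[[586.7, -284.4, 88.0], [581.8, -270.2, 88.0], [641.2, -266.2, 88.0], [635.8, -250.8, 88.0]] [ 611.4 -267.9   88. ]
[np.float64(57.4), np.float64(57.4), np.float64(15.1)] [18.5542732  19.73840091]
[[598.9, -292.3, 36.0], [585.9, -255.0, 36.0], [636.6, -279.9, 36.0], [623.5, -242.4, 36.0]] [ 611.2 -267.4   36. ]
[np.float64(39.6), np.float64(39.6), np.float64(39.5)] [18.12561702 18.45316257]
```

View pics/w2b.png

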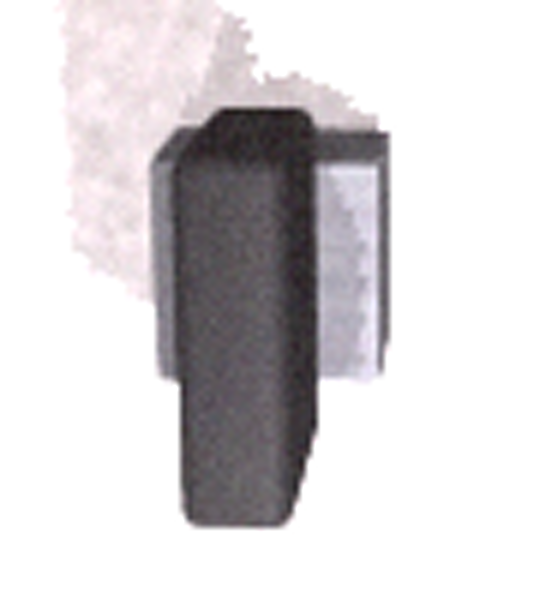

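{"fn": "servo_tool", "kwargs": {
  "moves": [
    [60, 30, -34, -20, -0.01],
    [60, 0, 0, -35, 0],
    [60, 0, 0, -35, 0],
    [60, 0, 0, -30, 0],
    [60, 0, 0, 0, 0]
  ]
}}

```text
clock: 2.75
tcp_pos: [608.5, -264.2, 108.2]
tcp_rot: [3.136, -0.005, -2.811]
contact_force: [-0.7, 0.0, 0.1]
width: 60.0
```

Run:
```python
from h import *
c=snap("wrist","w3"); print(read_state()["tcp_pos"],read_state()["tcp_rot"])
```

```text
[ 609.81744978 -264.85918856  111.06484622] [ 3.13897202e+00 -2.75604053e-03 -2.81051084e+00]
```

View pics/w3.png

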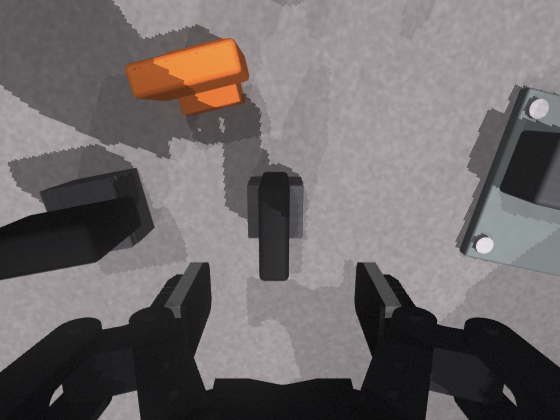

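Run:
```python
from h import *
c=load("w3"); im=c["pixels"][160:290,230:320].astype(float)
g=np.clip((im-15)*3.2,0,255).astype(np.uint8)[:,:,::-1]
cv2.imwrite("pics/w3b.png",cv2.resize(g,None,fx=4.5,fy=4.5,interpolation=cv2.INTER_CUBIC))
for p in((611.3,-267.7,88),(611.3,-267.7,36)): print(proj(c,p))
```

```text
[275.01186103 234.56734394]
[276.02929907 211.07569594]
```

View pics/w3b.png

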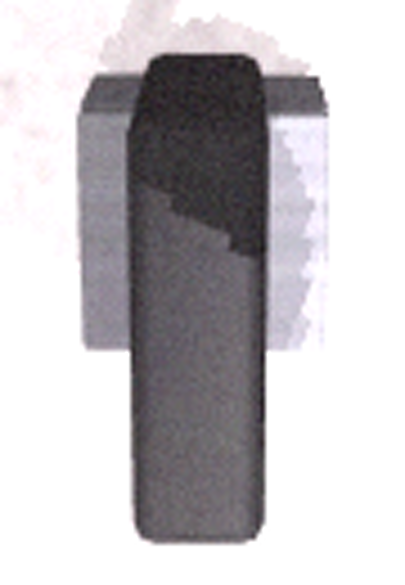

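{"fn": "servo_tool", "kwargs": {
  "moves": [
    [60, 1.5, -3.5, -20, 0],
    [60, 0, 0, -25, 0],
    [60, 0, 0, -19, 0],
    [60, 0, 0, 0, 0],
    [0, 0, 0, 0, 0]
  ]
}}

```text
clock: 3.3
tcp_pos: [613.6, -270.0, 50.4]
tcp_rot: [-3.14, 0.002, -2.811]
contact_force: [-0.4, 0.3, 0.6]
width: 47.3
```

{"fn": "servo_tool", "kwargs": {
  "moves": [
    [0, 0, 0, 0, 0],
    [0, 0, 0, 0, 0],
    [0, 0, 0, 0, 0],
    [0, 0, 0, 0, 0],
    [0, 0, 0, 0, 0]
  ]
}}

```text
clock: 3.8
tcp_pos: [613.1, -270.2, 49.0]
tcp_rot: [-3.141, 0.001, -2.811]
contact_force: [-0.8, 0.3, 6.5]
width: 0.0
```

Run:
```python
from h import *
s=read_state();print(s)
snap("wrist","w4");snap("side","s4",(300,200,480,380),4)
```

```text
{'clock': 3.8, 'joints': array([-4.15079478e-01,  5.53809167e-01,  1.08210712e-01,  1.12388169e+00,
        6.23756161e-05, -7.45278160e-01]), 'joint_vel': array([ 0.00021534, -0.00068926, -0.00048052, -0.00160962,  0.00052628,
       -0.00038292]), 'tau': array([-2.19838098e-01, -7.16234994e+01,  3.10465765e+01, -3.61384861e-01,
       -1.02868178e-01,  1.01159552e-03]), 'tcp_pos': array([ 613.08605755, -270.15341283,   49.03969421]), 'tcp_rot': array([-3.14074589e+00,  1.00956221e-03, -2.81139350e+00]), 'contact_force': array([-0.75920333,  0.2545705 ,  6.5238568 ]), 'torque': array([ 0.17273048,  0.10636697, -0.04127226]), 'width': 0.0329371785890291}
```

View pics/w4.png

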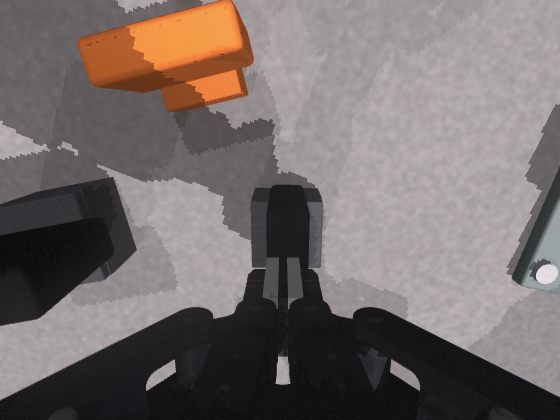

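View pics/s4.png

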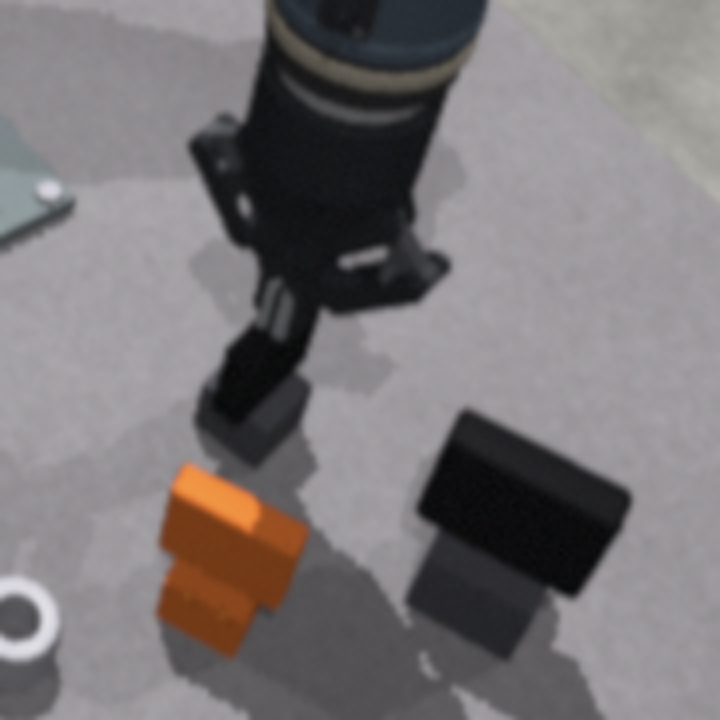

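Run:
```python
from h import *
for n,t,yaw in(("w3",(609.8,-264.9,111),-2.81),("w4",(613.1,-270.15,49.04),-2.811)):
    c=load(n);print(proj(c,t)); T=c["T"]; print(T.round(3).tolist())
    o=T[:3,3]-np.array(t); R=np.array([[np.cos(yaw),np.sin(yaw),0],[np.sin(yaw),-np.cos(yaw),0],[0,0,-1]]); print("cam in tool",R.T@o,R.T@T[:3,2])
print(proj(load("w4"),(611.2,-268.5,88)),proj(load("w4"),(611.2,-268.5,36)))
c=load("w4");show(c,"w4b",(230,160,340,400),3)
im=cv2.imread("pics/w4b.png");cv2.imwrite("pics/w4b.png",np.clip((im.astype(float)-5)*3,0,255).astype(np.uint8)[:600])
t=snap("top","t4",(340,120,480,280),4)
```

```text
[280.3723991  247.95924793]
[[-0.325, 0.912, 0.251, 544.394], [0.946, 0.311, 0.092, -287.233], [0.006, 0.268, -0.963, 290.172], [0.0, 0.0, 0.0, 1.0]]
cam in tool [ 6.91133410e+01  1.76676262e-01 -1.79172001e+02] [-0.2677325   0.00520819  0.96347921]
[282.46016087 244.3175913 ]
[[-0.324, 0.91, 0.259, 547.513], [0.946, 0.311, 0.088, -292.502], [-0.0, 0.274, -0.962, 230.565], [0.0, 0.0, 0.0, 1.0]]
cam in tool [ 6.92905254e+01  1.48231932e-01 -1.81524525e+02] [-2.73869790e-01 -5.31738095e-04  9.61766632e-01]
[287.51760591 274.21891942] [286.33006447 233.93788863]
```

View pics/w4b.png

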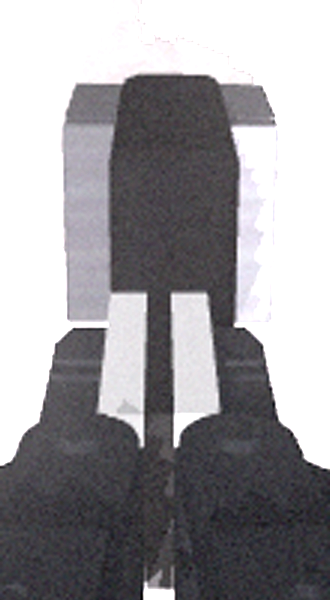

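View pics/t4.png

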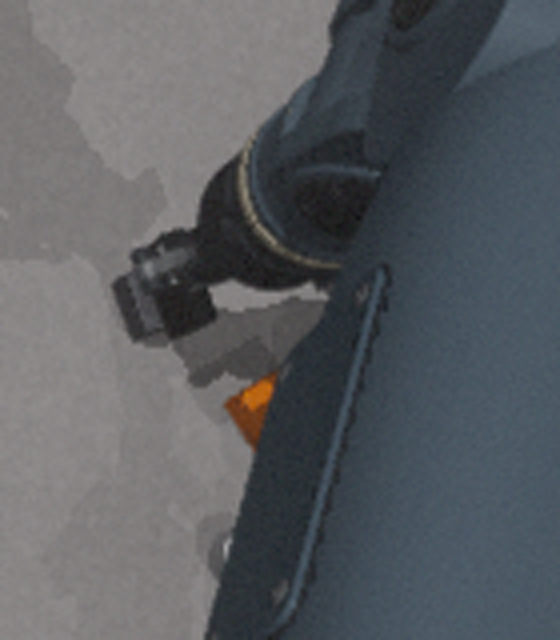

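Run:
```python
from h import *
for n in("t4","s4"):
    c=load(n); 
    for nm,p in(("tcp",(613.1,-270.15,49)),("tcp+60",(613.1,-270.15,109)),("htop",(611.2,-268.5,88)),("hub",(611.2,-268.5,36)),("gripend+",(611.2+28.4,-268.5+9.6,88)),("gripend-",(611.2-28.4,-268.5-9.6,88))):
        print(n,nm,proj(c,p).round(1))
s=load("s4"); im=s["pixels"][255:330,345:395]
cv2.imwrite("pics/s4b.png",np.clip((cv2.resize(im,None,fx=10,fy=8,interpolation=cv2.INTER_CUBIC)[:,:,::-1].astype(float)-5)*3,0,255).astype(np.uint8))
s=load("t4"); im=s["pixels"][170:220,360:420]
cv2.imwrite("pics/t4b.png",np.clip((cv2.resize(im,None,fx=10,fy=10,interpolation=cv2.INTER_CUBIC)[:,:,::-1].astype(float)-5)*3,0,255).astype(np.uint8))
```

```text
t4 tcp [382.6 191.7]
t4 tcp+60 [390.1 186.6]
t4 htop [386.7 189.2]
t4 hub [380.5 193.4]
t4 gripend+ [382.5 177.7]
t4 gripend- [391.  200.8]
s4 tcp [366.3 291.5]
s4 tcp+60 [371.7 273.1]
s4 htop [368.4 279.4]
s4 hub [363.9 294.9]
s4 gripend+ [377.5 270.6]
s4 gripend- [358.9 288.6]
```

View pics/s4b.png

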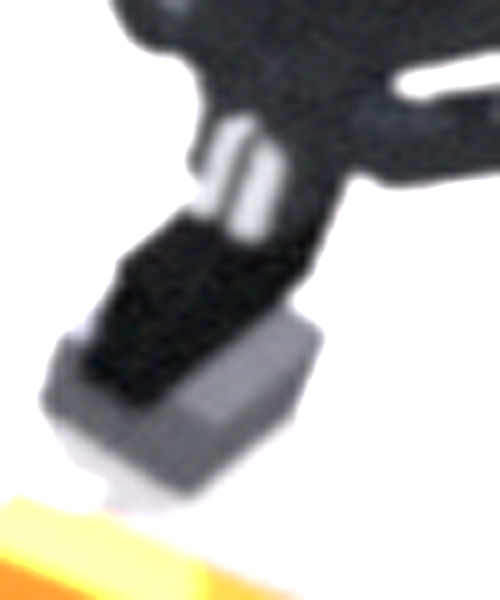

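View pics/t4b.png

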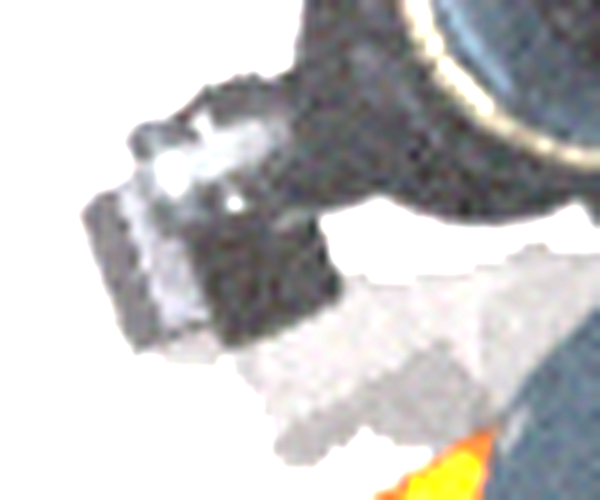

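{"fn": "servo_tool", "kwargs": {
  "moves": [
    [60, 0, 0, 0, 0],
    [60, 0, 0, 0, 0],
    [60, 0, 0, 0, 0],
    [60, 0, 0, 0, 0],
    [60, 0, 0, 0, 0]
  ]
}}

```text
clock: 4.45
tcp_pos: [612.4, -269.8, 47.8]
tcp_rot: [3.141, -0.001, -2.811]
contact_force: [-0.0, 0.3, -0.2]
width: 60.3
```

Run:
```python
from h import *
c=snap("wrist","w5");im=cv2.imread("pics/w5.png");cv2.imwrite("pics/w5.png",np.clip((im.astype(float)-5)*2.5,0,255).astype(np.uint8))
c=snap("side","s5");im=c["pixels"][235:335,315:415]
cv2.imwrite("pics/s5b.png",np.clip((cv2.resize(im,None,fx=6,fy=6,interpolation=cv2.INTER_CUBIC)[:,:,::-1].astype(float)-5)*2.5,0,255).astype(np.uint8))
```

```text
(no output)
```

View pics/w5.png

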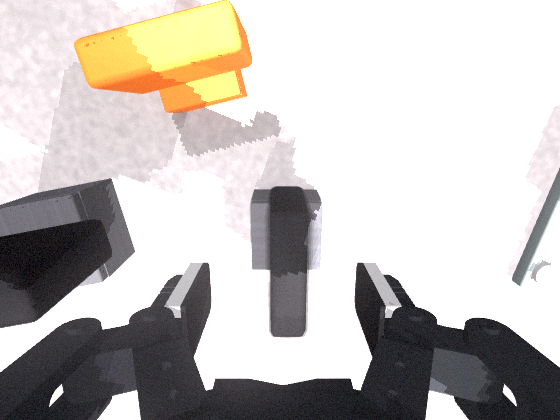

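View pics/s5b.png

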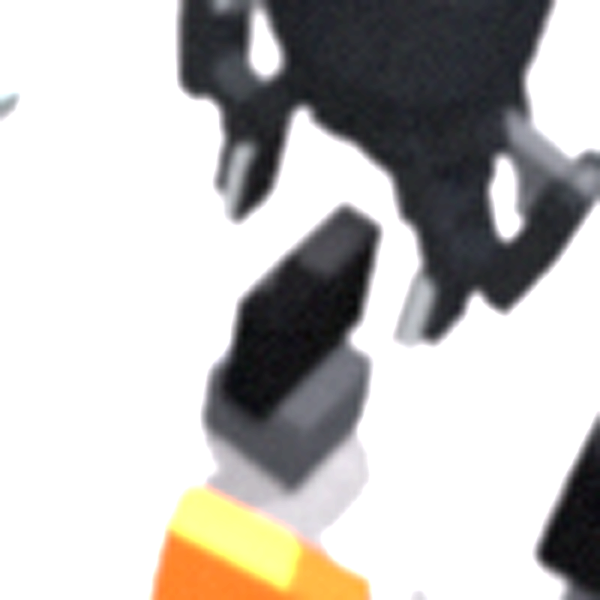

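Run:
```python
from h import *
w=load("w5");s=load("s5")
show(w,"w5c",(150,250,410,350),3)
im=cv2.imread("pics/w5c.png");cv2.imwrite("pics/w5c.png",np.clip((im.astype(float)-5)*3,0,255).astype(np.uint8))
def tri(a,b,c,d):
    o1,d1=ray(w,a,b);o2,d2=ray(s,c,d)
    A=np.stack([d1,-d2],1);t=np.linalg.lstsq(A,o2-o1,rcond=None)[0]
    p,q=o1+d1*t[0],o2+d2*t[1];return (p+q)/2,np.linalg.norm(p-q)
print(tri(282.5,263,370,282))
print(tri(290,338,358.5,290)) #
```

```text
(array([ 609.65339568, -272.52883931,   84.87275035]), np.float64(5.022544605898302))
(array([ 595.76614397, -275.20122849,  110.08098636]), np.float64(51.76183759971115))
```

View pics/w5c.png

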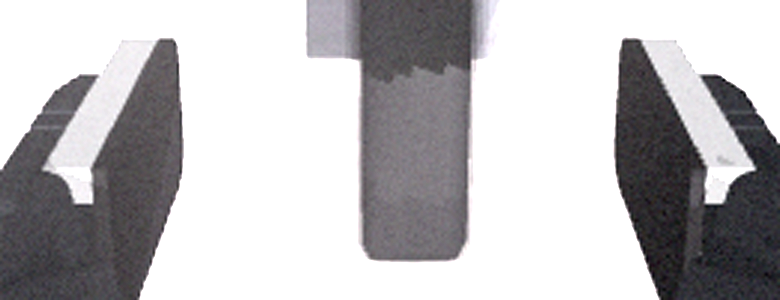

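The image shows the fingertips (rows 263–303) about 45 mm short of the reported TCP at this opening. The fingers had shut on top of the grip at z≈88, so the handle is undisturbed. I'll go about 38 mm lower, in steps, watching the force.

{"fn": "servo_tool", "kwargs": {
  "moves": [
    [60, -0.5, 1.5, -10, 0],
    [60, 0, 0, -8, 0],
    [60, 0, 0, -6, 0],
    [60, 0, 0, -4, 0],
    [60, 0, 0, 0, 0]
  ]
}}

```text
clock: 5.05
tcp_pos: [611.6, -268.3, 19.2]
tcp_rot: [3.141, -0.001, -2.811]
contact_force: [0.0, 0.2, 0.0]
width: 60.1
```

{"fn": "servo_tool", "kwargs": {
  "moves": [
    [60, 0, 0, -4, 0],
    [60, 0, 0, -4, 0],
    [60, 0, 0, 0, 0],
    [0, 0, 0, 0, 0],
    [0, 0, 0, 0, 0]
  ]
}}

```text
clock: 5.55
tcp_pos: [612.3, -268.6, 12.3]
tcp_rot: [-3.141, 0.0, -2.811]
contact_force: [0.2, -0.0, 0.0]
width: 31.8
```

{"fn": "servo_tool", "kwargs": {
  "moves": [
    [0, 0, 0, 0, 0],
    [0, 0, 0, 0, 0],
    [0, 0, 0, 0, 0],
    [0, 0, 0, 0, 0],
    [0, 0, 0, 0, 0]
  ]
}}

```text
clock: 6.05
tcp_pos: [612.3, -268.5, 12.5]
tcp_rot: [-3.141, 0.0, -2.811]
contact_force: [-0.6, 0.2, 3.1]
width: 17.4
```

Run:
```python
from h import *
c=snap("wrist","w6");im=cv2.imread("pics/w6.png");cv2.imwrite("pics/w6.png",np.clip((im.astype(float)-5)*2.5,0,255).astype(np.uint8))
```

```text
(no output)
```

View pics/w6.png

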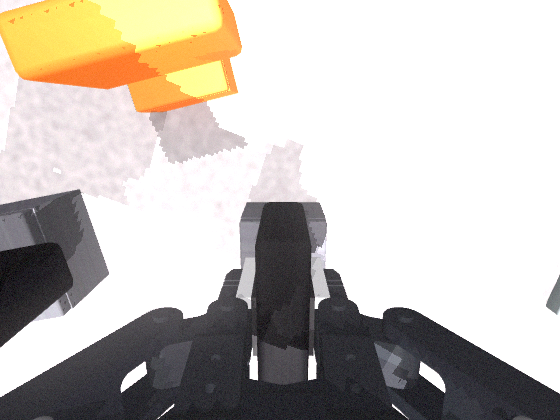

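{"fn": "servo_tool", "kwargs": {
  "moves": [
    [0, 0, 0, 20, 0],
    [0, 0, 0, 35, 0],
    [0, 0, 0, 35, 0],
    [0, 0, 0, 30, 0],
    [0, 0, 0, 0, 0]
  ]
}}

```text
clock: 6.6
tcp_pos: [614.1, -269.4, 136.4]
tcp_rot: [-3.137, 0.005, -2.811]
contact_force: [0.3, -1.2, -1.4]
width: 17.3
```

Run:
```python
from h import *
c=snap("wrist","w7");im=cv2.imread("pics/w7.png");cv2.imwrite("pics/w7.png",np.clip((im.astype(float)-5)*2.5,0,255).astype(np.uint8))
```

```text
(no output)
```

View pics/w7.png

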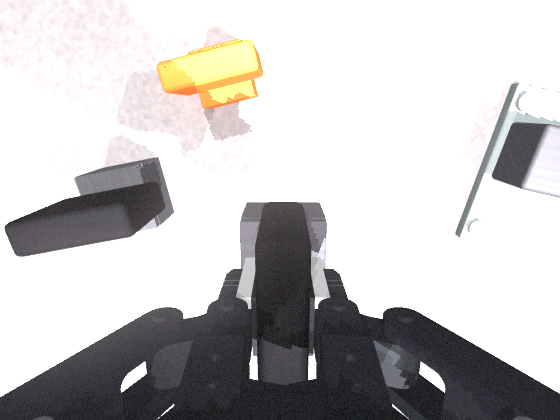

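Lifted cleanly: the hub stays at rows 203–255 in the picture and the opening is 17.3 mm. Now I'll carry it over the stub.

{"fn": "servo_tool", "kwargs": {
  "moves": [
    [0, -8, 24, 0, -0.04],
    [0, -12, 40, 0, -0.04],
    [0, -12, 40, 0, -0.04],
    [0, -12, 40, 0, -0.05],
    [0, -12, 40, 0, -0.05]
  ]
}}

```text
clock: 7.15
tcp_pos: [554.2, -83.0, 130.0]
tcp_rot: [3.141, -0.003, -3.034]
contact_force: [0.1, 0.0, -2.3]
width: 17.0
```

{"fn": "servo_tool", "kwargs": {
  "moves": [
    [0, -12, 40, 0, 0],
    [0, -12, 40, 0, 0],
    [0, -13, 40, 0, 0],
    [0, -10, 30, 0, 0],
    [0, -5, 16, 0, 0]
  ]
}}

```text
clock: 7.65
tcp_pos: [501.8, 83.5, 130.4]
tcp_rot: [3.141, -0.003, -3.029]
contact_force: [-0.4, 0.3, -2.9]
width: 17.2
```

{"fn": "servo_tool", "kwargs": {
  "moves": [
    [0, -3, 14, 0, 0],
    [0, 0, 0, 0, 0],
    [0, 0, 0, 0, 0],
    [0, 0, 0, 0, 0],
    [0, 0, 0, 0, 0]
  ]
}}

```text
clock: 8.15
tcp_pos: [501.3, 94.7, 132.0]
tcp_rot: [-3.141, -0.0, -3.033]
contact_force: [-0.1, 0.1, -2.0]
width: 17.2
```

Run:
```python
from h import *
for n in("wrist","side","top"):
    c=snap(n,n+"8")
im=cv2.imread("pics/wrist8.png");cv2.imwrite("pics/wrist8.png",np.clip((im.astype(float)-5)*1.8,0,255).astype(np.uint8))
show(load("side8"),"side8b",(200,130,320,270),5)
show(load("top8"),"top8b",(170,180,330,270),5)
s=read_state();print(s["tcp_pos"],s["tcp_rot"],s["contact_force"])
```

```text
[501.30740002  94.94559851 132.13951568] [-3.14140405e+00 -1.48155405e-05 -3.03227381e+00] [-0.73056738  0.39637462 -3.24544732]
```

View pics/wrist8.png

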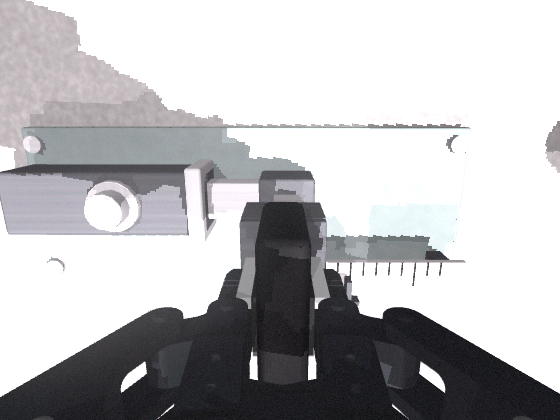

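View pics/side8b.png

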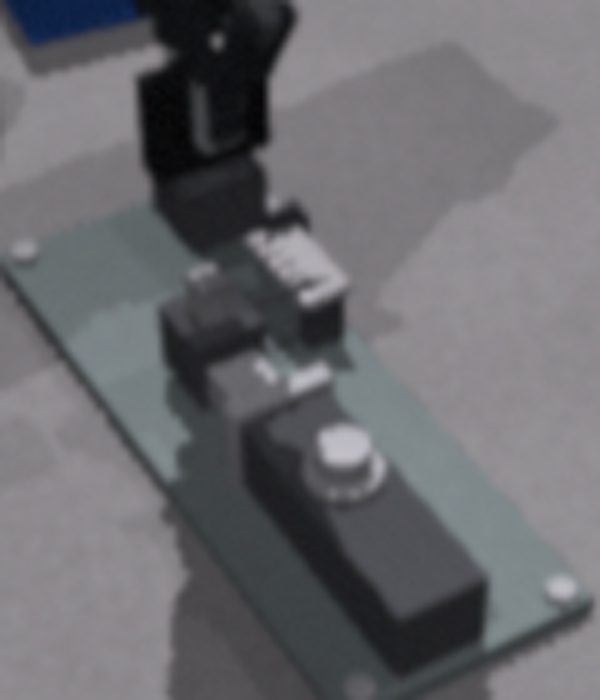

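View pics/top8b.png

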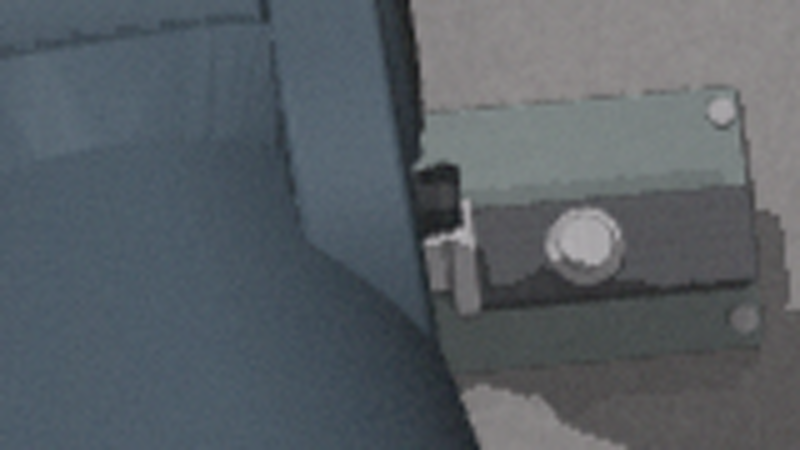

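Run:
```python
from h import *
c=load("wrist8"); 
im=np.clip((c["pixels"][160:280,220:350,::-1].astype(float)-10)*1.6,0,255).astype(np.uint8)
cv2.imwrite("pics/w8a.png",cv2.resize(im,None,fx=6,fy=6,interpolation=cv2.INTER_CUBIC)[:600])
im=c["pixels"][150:250,0:215,::-1]
cv2.imwrite("pics/w8b.png",cv2.resize(im,None,fx=3.6,fy=3.6,interpolation=cv2.INTER_CUBIC))
```

```text
(no output)
```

View pics/w8a.png

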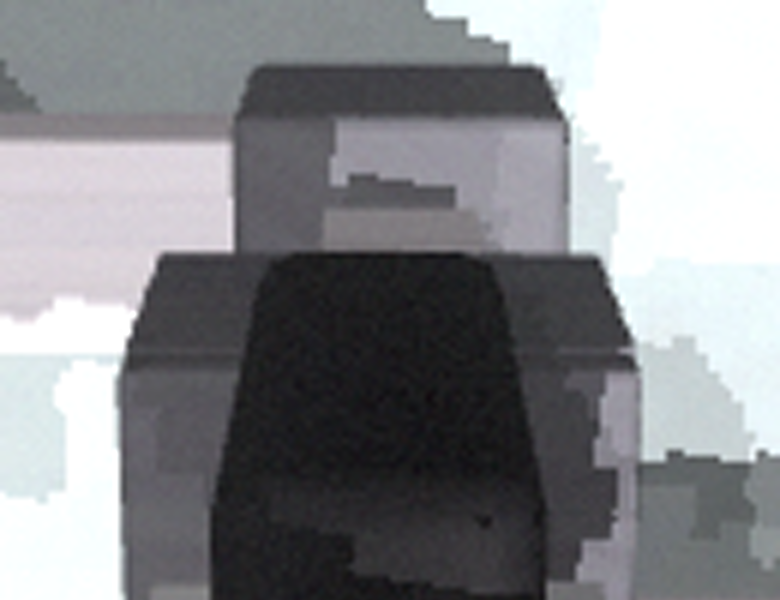

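View pics/w8b.png

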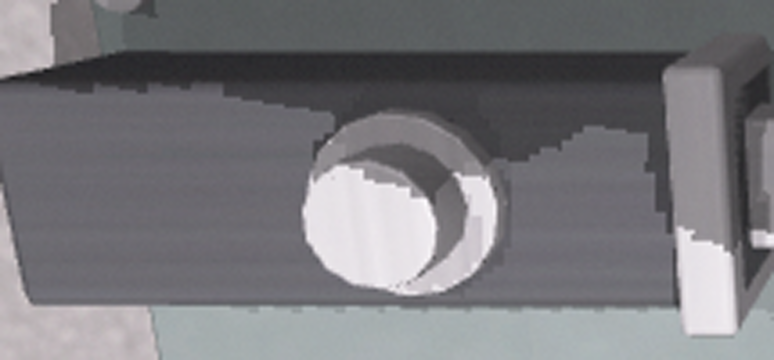

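Run:
```python
from h import *
c=load("wrist8")
P=lambda u,v,z:plane(c,220+(u+.5)/6-.5,160+(v+.5)/6-.5,z)
Q=lambda u,v,z:plane(c,(u+.5)/3.6-.5,150+(v+.5)/3.6-.5,z)
def ed(a,b,z):
    A,B=P(*a,z),P(*b,z); d=B-A; L=np.linalg.norm(d); d/=L; n=np.array([d[1],-d[0],0]); 
    print(z,"len",L.round(1),"yaw",np.degrees(np.arctan2(d[1],d[0])).round(2),"centre",((A+B)/2+20*n).round(2)); return (A+B)/2+20*n
print("block");b=ed((234,118),(568,118),60);ed((252,66),(548,66),20)
print("hub");ed((160,255),(600,255),119.6);ed((122,365),(638,365),155.6)
q=Q(370,226,76);print(q,b-q,np.linalg.norm((b-q)[:2]),np.degrees(np.arctan2((b-q)[1],(b-q)[0])))
A=Q(30,303,56);B=Q(680,306,56);d=B-A;print(np.degrees(np.arctan2(d[1],d[0])))
A=plane(c,30,129,12);B=plane(c,455,128,12);d=B-A;print(np.degrees(np.arctan2(d[1],d[0])))
print(c["T"].round(3).tolist())
```

```text
block
60 len 39.2 yaw 96.21 centre [499.57  97.34  60.  ]
20 len 40.0 yaw 96.21 centre [499.93  97.66  20.  ]
hub
119.6 len 40.2 yaw 96.21 centre [501.34  94.97 119.6 ]
155.6 len 38.9 yaw 96.21 centre [500.8   94.87 155.6 ]
[512.79857646 -26.56914183  76.        ] [-13.22576025 123.90594112 -16.        ] 124.60980290282848 96.0927008766427
95.9312447727469
96.3465258482365
[[-0.108, 0.956, 0.271, 432.709], [0.994, 0.104, 0.03, 87.237], [0.0, 0.273, -0.962, 313.583], [0.0, 0.0, 0.0, 1.0]]
```

{"fn": "servo_tool", "kwargs": {
  "moves": [
    [0, -1.2, 2.2, -5, 0],
    [0, 0, 0, -15, 0],
    [0, 0, 0, -11, 0],
    [0, 0, 0, 0, 0],
    [0, 0, 0, 0, 0]
  ]
}}

```text
clock: 8.8
tcp_pos: [499.8, 97.7, 101.0]
tcp_rot: [-3.141, -0.001, -3.031]
contact_force: [-0.5, 0.5, -1.5]
width: 17.3
```

Run:
```python
from h import *
c=snap("wrist","w9"); s=read_state();print(s["tcp_pos"],s["tcp_rot"],s["contact_force"])
im=np.clip((c["pixels"][160:280,220:350,::-1].astype(float)-10)*1.6,0,255).astype(np.uint8)
cv2.imwrite("pics/w9a.png",cv2.resize(im,None,fx=6,fy=6,interpolation=cv2.INTER_CUBIC)[:600])
c=snap("side","s9")
show(c,"s9a",(200,130,300,230),6)
```

```text
[500.10437623  97.74955345 101.42784508] [-3.14154512e+00  1.55989537e-04 -3.03137900e+00] [ 0.19795882  0.1697818  -1.24334893]
```

View pics/w9a.png

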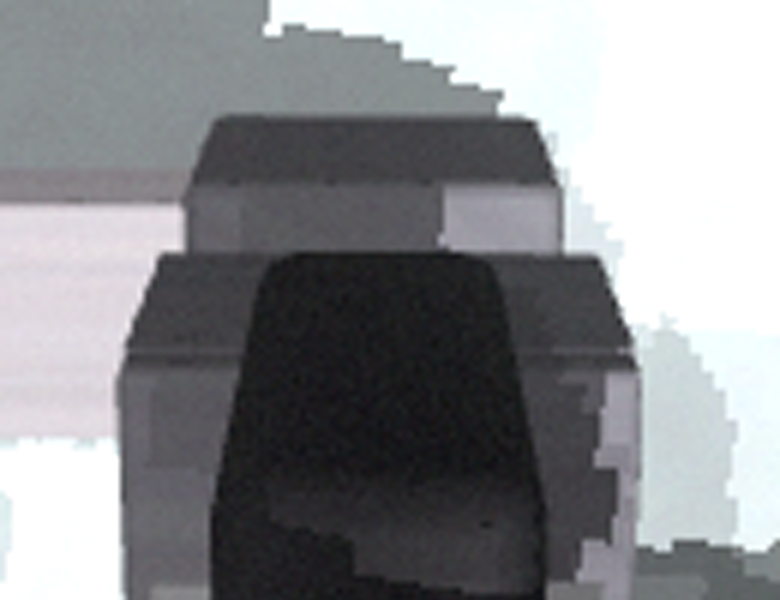

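View pics/s9a.png

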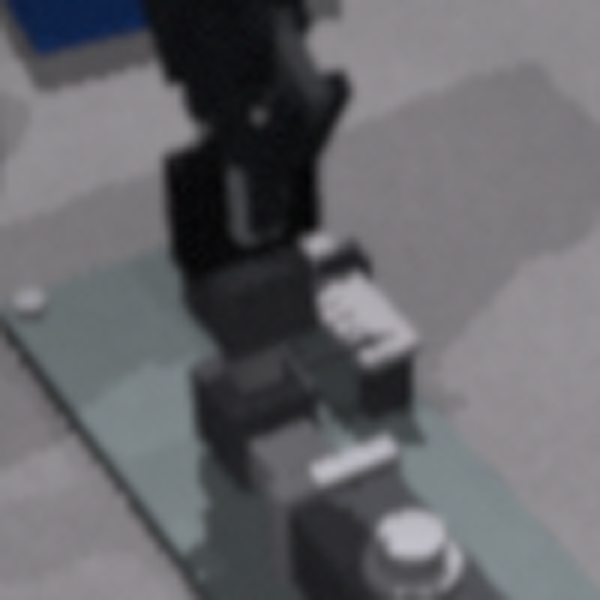

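```bash
cat >> h.py <<'E'
def edges(c,L,x0=220,y0=160,k=6):
    P=lambda u,v,z:plane(c,x0+(u+.5)/k-.5,y0+(v+.5)/k-.5,z)
    for a,b,z in L:
        A,B=P(*a,z),P(*b,z); d=B-A; l=np.linalg.norm(d); d/=l; n=np.array([d[1],-d[0],0])
        print(z,"len",l.round(1),"yaw",np.degrees(np.arctan2(d[1],d[0])).round(2),"centre",((A+B)/2+20*n).round(2))
E
python3 - <<'E'
from h import *
edges(load("w9"),[((187,184),(560,184),60),((213,118),(537,118),20),((160,255),(600,255),88.9),((121,365),(638,365),124.9)])
E
```

```text
60 len 38.8 yaw 96.28 centre [499.46  97.28  60.  ]
20 len 39.4 yaw 96.28 centre [499.98  97.47  20.  ]
88.9 len 40.2 yaw 96.28 centre [499.69  97.95  88.9 ]
124.9 len 39.0 yaw 96.28 centre [499.16  97.8  124.9 ]
```

{"fn": "servo_tool", "kwargs": {
  "moves": [
    [0, 0, -0.5, -3, 0],
    [0, 0, 0, -4, 0],
    [0, 0, 0, -4, 0],
    [0, 0, 0, -3, 0],
    [0, 0, 0, 0, 0]
  ]
}}

```text
clock: 9.4
tcp_pos: [499.6, 97.1, 86.6]
tcp_rot: [-3.141, -0.001, -3.031]
contact_force: [-1.0, -0.4, -2.1]
width: 17.6
```

Underside is now near 74 mm with almost no force, so it has entered the stub. Continuing down.

{"fn": "servo_tool", "kwargs": {
  "moves": [
    [0, 0, 0, -4, 0],
    [0, 0, 0, -4, 0],
    [0, 0, 0, -3, 0],
    [0, 0, 0, -2, 0],
    [0, 0, 0, 0, 0]
  ]
}}

```text
clock: 9.9
tcp_pos: [499.7, 97.2, 73.8]
tcp_rot: [-3.141, -0.001, -3.031]
contact_force: [0.3, 0.1, -1.9]
width: 16.9
```

{"fn": "servo_tool", "kwargs": {
  "moves": [
    [0, 0, 0, -1, 0],
    [0, 0, 0, -1, 0],
    [0, 0, 0, 0, 0],
    [0, 0, 0, 0, 0],
    [0, 0, 0, 0, 0]
  ]
}}

```text
clock: 10.4
tcp_pos: [500.2, 97.3, 72.4]
tcp_rot: [3.142, 0.001, -3.031]
contact_force: [0.2, 0.6, 2.2]
width: 17.5
```

Run:
```python
from h import *
c=snap("wrist","w10"); s=read_state();print(s["tcp_pos"],s["tcp_rot"],s["contact_force"],s["torque"])
im=np.clip((c["pixels"][160:280,220:350,::-1].astype(float)-10)*1.6,0,255).astype(np.uint8)
cv2.imwrite("pics/w10a.png",cv2.resize(im,None,fx=6,fy=6,interpolation=cv2.INTER_CUBIC)[:600])
c=snap("side","s10")
show(c,"s10a",(200,130,300,230),6)
```

```text
[500.19295282  97.26814488  72.44109604] [-3.14157620e+00  5.92292954e-04 -3.03139005e+00] [0.76574009 0.6414139  1.63252057] [ 0.06611213  0.03406741 -0.01019816]
```

View pics/w10a.png

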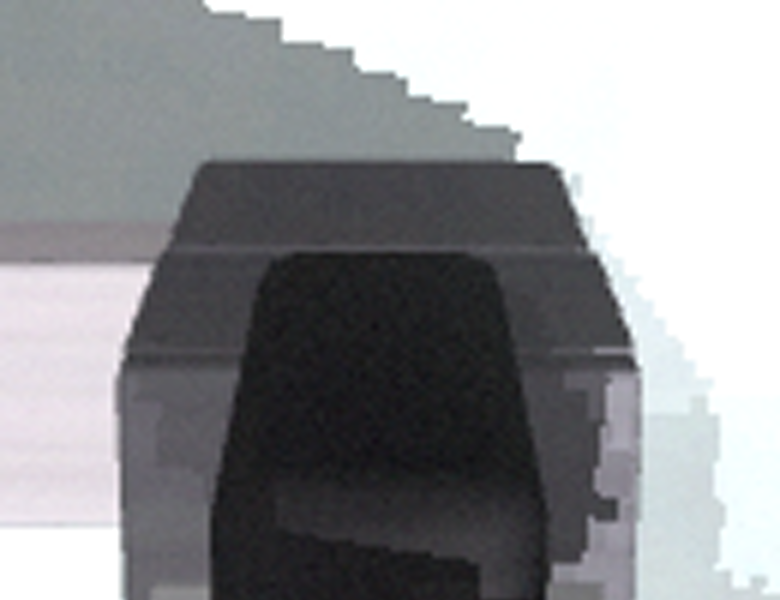

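View pics/s10a.png

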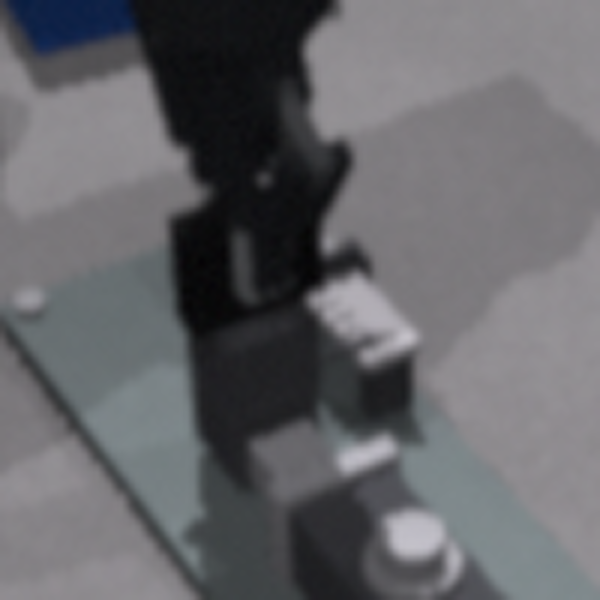

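{"fn": "servo_tool", "kwargs": {
  "moves": [
    [0, 0, 0, -1, 0],
    [0, 0, 0, -1, 0],
    [0, 0, 0, 0, 0],
    [0, 0, 0, 0, 0],
    [0, 0, 0, 0, 0]
  ]
}}

```text
clock: 11.0
tcp_pos: [500.4, 97.4, 72.3]
tcp_rot: [3.141, 0.002, -3.031]
contact_force: [-5.6, -0.6, 23.8]
width: 17.0
```

{"fn": "servo_tool", "kwargs": {
  "moves": [
    [0, 0, 0, 1.5, 0],
    [60, 0, 0, 0, 0],
    [60, 0, 0, 0, 0],
    [60, 0, 0, 0, 0],
    [60, 0, 0, 0, 0]
  ]
}}

```text
clock: 11.5
tcp_pos: [499.9, 97.1, 71.4]
tcp_rot: [-3.141, -0.0, -3.031]
contact_force: [-0.3, 0.2, -0.3]
width: 60.1
```

{"fn": "servo_tool", "kwargs": {
  "moves": [
    [60, 0, 0, 10, 0],
    [60, 0, 0, 25, 0],
    [60, 0, 0, 35, 0],
    [60, 0, 0, 0, 0],
    [60, 0, 0, 0, 0]
  ]
}}

```text
clock: 12.0
tcp_pos: [500.6, 97.3, 142.7]
tcp_rot: [3.142, 0.002, -3.031]
contact_force: [-0.4, -0.0, 0.8]
width: 59.8
```

Run:
```python
from h import *
c=snap("wrist","w11"); s=read_state();print(s["tcp_pos"],s["tcp_rot"],s["contact_force"])
im=np.clip((c["pixels"][:,:,::-1].astype(float)-10)*1.6,0,255).astype(np.uint8);cv2.imwrite("pics/w11.png",im)
c=snap("side","s11")
show(c,"s11a",(200,130,300,230),6)
```

```text
[499.9082612   97.18597937 141.76639426] [-3.14151787e+00  3.08263201e-04 -3.03137700e+00] [-0.11231664  0.08940314 -0.30040665]
```

View pics/w11.png

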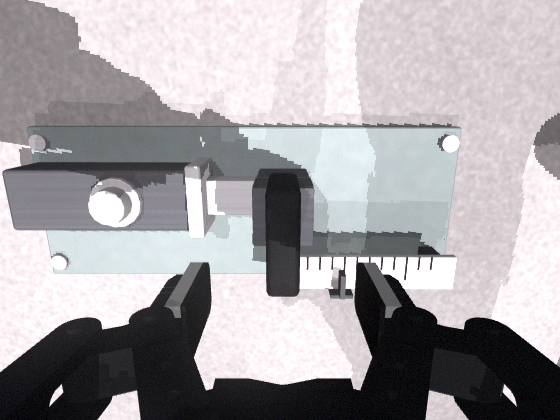

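View pics/s11a.png

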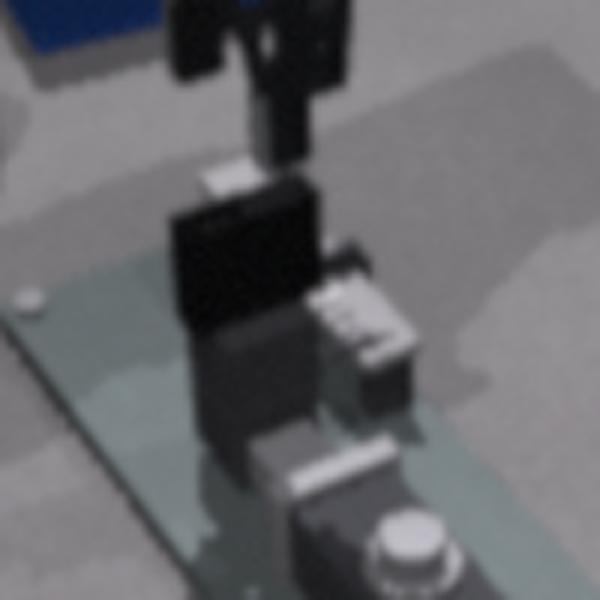

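{"fn": "servo_tool", "kwargs": {
  "moves": [
    [60, 0, 0, 20, 0],
    [0, 2, -20, 0, 0],
    [0, 4, -40, 0, 0],
    [0, 4, -40, 0, 0],
    [0, 3, -24, 0, 0]
  ]
}}

```text
clock: 12.6
tcp_pos: [512.2, -28.9, 160.6]
tcp_rot: [-3.141, -0.002, -3.032]
contact_force: [-0.5, -0.5, 0.8]
width: 1.9
```

{"fn": "servo_tool", "kwargs": {
  "moves": [
    [0, 0, 0, -30, 0],
    [0, 0, 0, -40, 0],
    [0, 0, 0, -25, 0],
    [0, 0, 0, 0, 0],
    [0, 0, 0, 0, 0]
  ]
}}

```text
clock: 13.1
tcp_pos: [512.4, -26.8, 66.5]
tcp_rot: [3.141, -0.002, -3.031]
contact_force: [1.7, 0.2, 1.4]
width: 0.2
```

Run:
```python
from h import *
c=snap("wrist","w12"); s=read_state();print(s["tcp_pos"],s["tcp_rot"],s["contact_force"])
im=np.clip((c["pixels"][:,:,::-1].astype(float)-10)*1.6,0,255).astype(np.uint8);cv2.imwrite("pics/w12.png",im)
c=snap("side","s12")
show(c,"s12a",(200,130,340,270),5)
```

```text
[513.33478909 -26.79610067  67.39314648] [-3.14141286e+00  3.11328336e-04 -3.03133098e+00] [ 0.02239075  0.08496713 -0.06594651]
```

View pics/w12.png

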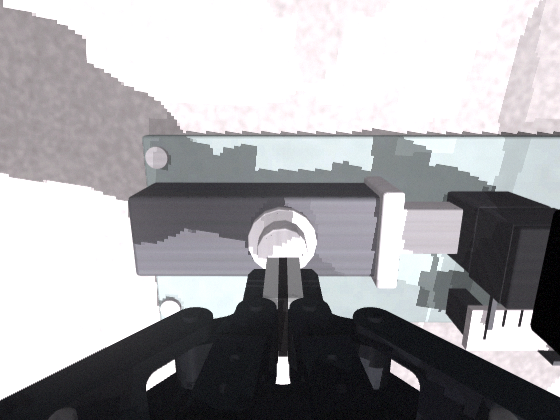

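View pics/s12a.png

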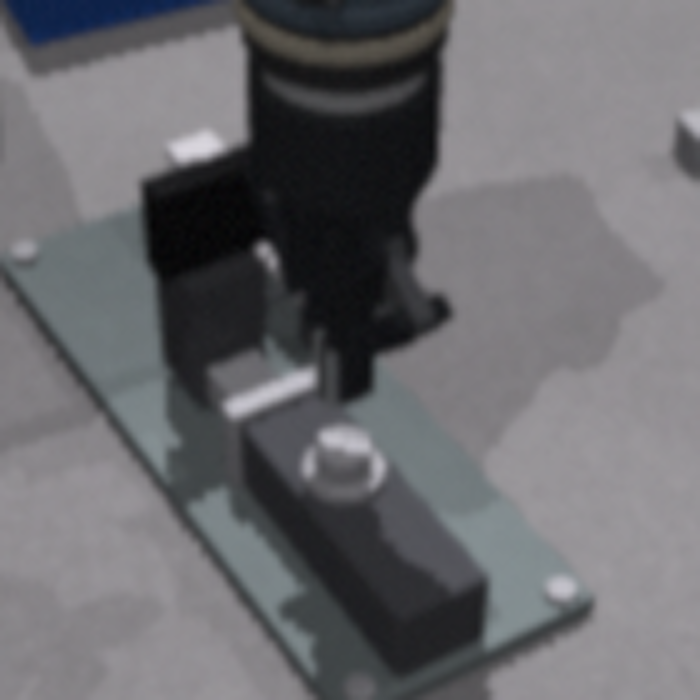

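{"fn": "servo_tool", "kwargs": {
  "moves": [
    [0, 0, 0, -15, 0],
    [0, 0, 0, -11, 0],
    [0, 0, 0, -4, 0],
    [0, 0, 0, -2, 0],
    [0, 0, 0, 0, 0]
  ]
}}

```text
clock: 13.7
tcp_pos: [513.1, -26.8, 34.9]
tcp_rot: [-3.141, 0.0, -3.031]
contact_force: [0.7, -0.0, 0.2]
width: -0.0
```

{"fn": "servo_tool", "kwargs": {
  "moves": [
    [0, 0, 0, -2, 0],
    [0, 0, 0, -2, 0],
    [0, 0, 0, -2, 0],
    [0, 0, 0, 0, 0],
    [0, 0, 0, 0, 0]
  ]
}}

```text
clock: 14.2
tcp_pos: [512.9, -26.8, 28.5]
tcp_rot: [-3.141, -0.0, -3.031]
contact_force: [0.3, 0.6, 1.1]
width: -0.2
```

{"fn": "servo_tool", "kwargs": {
  "moves": [
    [0, 0, 0, -1, 0],
    [0, 0, 0, -1, 0],
    [0, 0, 0, -1, 0],
    [0, 0, 0, 0, 0],
    [0, 0, 0, 0, 0]
  ]
}}

```text
clock: 14.7
tcp_pos: [512.9, -26.9, 26.8]
tcp_rot: [-3.141, 0.001, -3.031]
contact_force: [-5.1, 0.8, 16.7]
width: -0.3
```

Run:
```python
from h import *
c=snap("wrist","w13"); s=read_state();print(s["tcp_pos"],s["contact_force"])
im=np.clip((c["pixels"][:,:,::-1].astype(float)-10)*1.6,0,255).astype(np.uint8);cv2.imwrite("pics/w13.png",im)
c=snap("side","s13")
show(c,"s13a",(200,130,340,270),5)
```

```text
[512.97371377 -26.82680358  26.81958475] [-4.58589873  0.22056706 15.82494234]
```

View pics/w13.png

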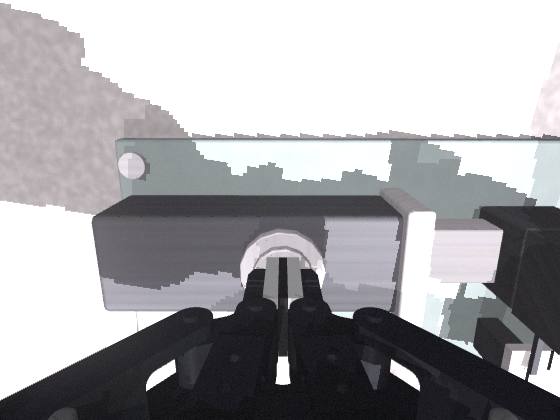

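View pics/s13a.png

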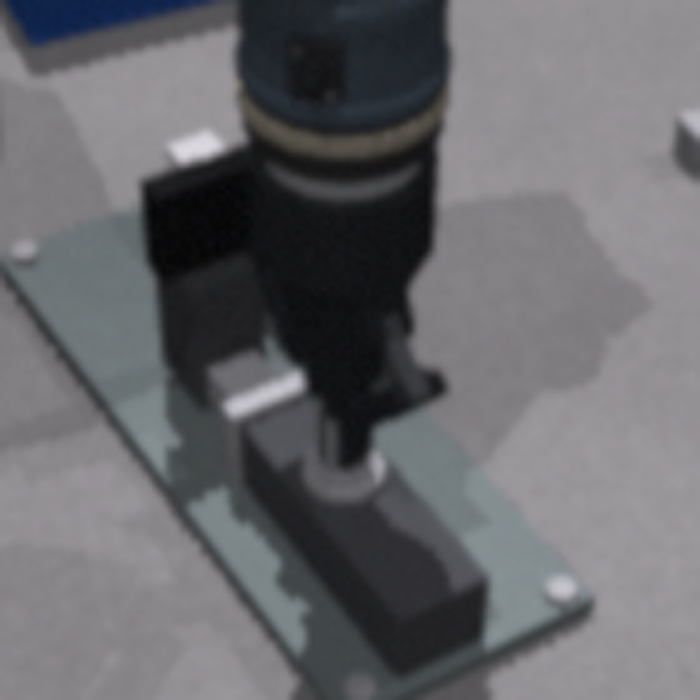

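The button bottomed out where expected (TCP 26.8, reaction 16 N). Now I'll go back up and over to the handle.

{"fn": "servo_tool", "kwargs": {
  "moves": [
    [0, 0, 0, 15, 0],
    [0, 0, 0, 40, 0],
    [0, 0, 0, 40, 0],
    [0, 0, 0, 40, 0],
    [60, -2, 20, 0, 0]
  ]
}}

```text
clock: 15.3
tcp_pos: [514.0, -8.0, 165.7]
tcp_rot: [-3.14, 0.008, -3.033]
contact_force: [2.1, 0.6, -0.3]
width: 13.2
```

{"fn": "servo_tool", "kwargs": {
  "moves": [
    [60, -4, 40, 0, 0],
    [60, -4, 40, 0, 0],
    [60, -3, 24, 0, 0],
    [60, 0, 0, -20, 0],
    [60, 0, 0, 0, 0]
  ]
}}

```text
clock: 15.8
tcp_pos: [498.5, 97.7, 138.8]
tcp_rot: [-3.141, -0.003, -3.03]
contact_force: [-0.3, -0.2, 0.3]
width: 60.0
```

Run:
```python
from h import *
c=snap("wrist","w14"); s=read_state();print(s["tcp_pos"],s["tcp_rot"],s["contact_force"])
im=np.clip((c["pixels"][:,:,::-1].astype(float)-10)*1.6,0,255).astype(np.uint8);cv2.imwrite("pics/w14.png",im)
show(c,"w14a",(70,150,370,320),2.6)
c=snap("side","s14")
show(c,"s14a",(200,130,340,270),5)
```

```text
[498.95437001  97.24330561 139.85228275] [-3.14118137e+00 -2.40745501e-03 -3.03062355e+00] [-1.29020277 -0.80877943 -0.34662676]
```

View pics/w14.png

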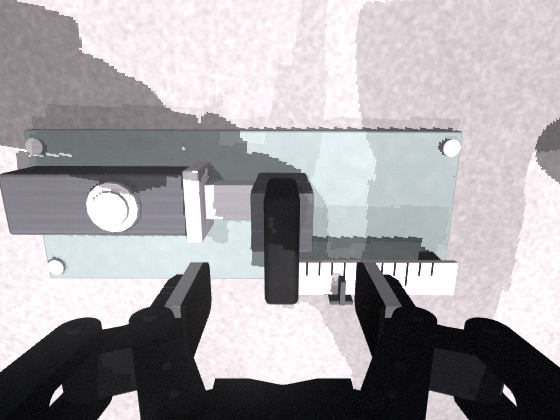

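View pics/s14a.png

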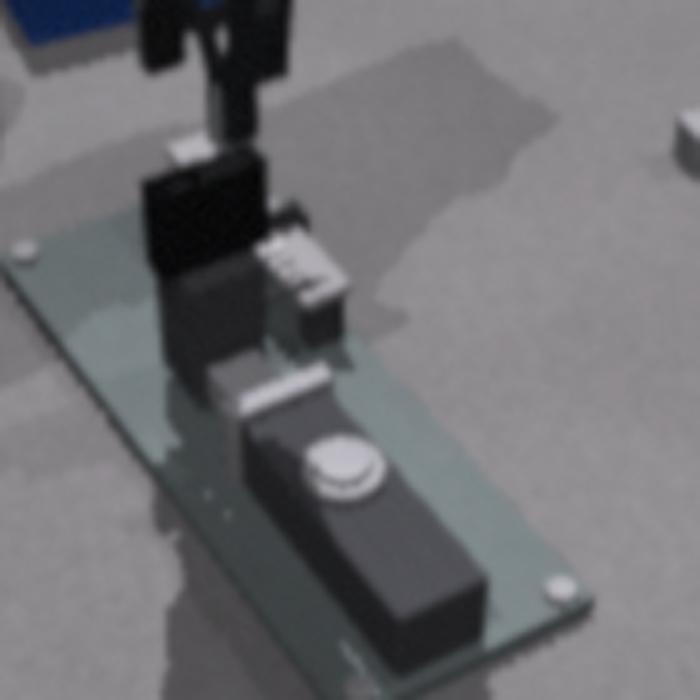

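The button is now clearly down in its collar and the handle still sits on the stub between the fingers. I'll grip it again.

{"fn": "servo_tool", "kwargs": {
  "moves": [
    [60, 0, 0, -25, 0],
    [60, 0, 0, -25, 0],
    [60, 0, 0, -20, 0],
    [0, 0, 0, 0, 0],
    [0, 0, 0, 0, 0]
  ]
}}

```text
clock: 16.4
tcp_pos: [500.4, 96.7, 71.5]
tcp_rot: [-3.141, 0.0, -3.032]
contact_force: [-0.4, 0.3, 0.3]
width: 31.7
```

{"fn": "servo_tool", "kwargs": {
  "moves": [
    [0, 0, 0, 0, 0],
    [0, 0, 0, 0, 0],
    [0, 0, 0, 0, 0],
    [0, 0, 0, 0, 0],
    [0, 0, 0, 0, 0]
  ]
}}

```text
clock: 16.9
tcp_pos: [501.1, 97.2, 72.2]
tcp_rot: [-3.141, 0.003, -3.032]
contact_force: [-0.3, -1.2, 7.8]
width: 17.6
```

Run:
```python
from h import *
w=snap("wrist","w15"); s=read_state();print(s["tcp_pos"],s["tcp_rot"],s["contact_force"])
im=np.clip((w["pixels"][:,:,::-1].astype(float)-10)*1.6,0,255).astype(np.uint8);cv2.imwrite("pics/w15.png",im)
c=load("w11"); show(c,"w11t",(290,240,390,310),7)
c=load("s14"); show(c,"s14t",(230,150,290,210),10)
c=load("t_g") if 0 else load("top0"); show(c,"tt",(200,195,250,245),12)
```

```text
[501.0421349  97.2094199  72.1462923] [-3.14123604e+00  2.70402332e-03 -3.03147266e+00] [-0.01465084 -1.08143128  7.19774206]
```

View pics/w15.png

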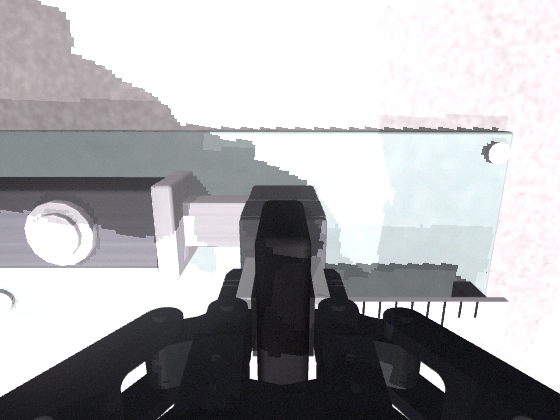

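View pics/w11t.png

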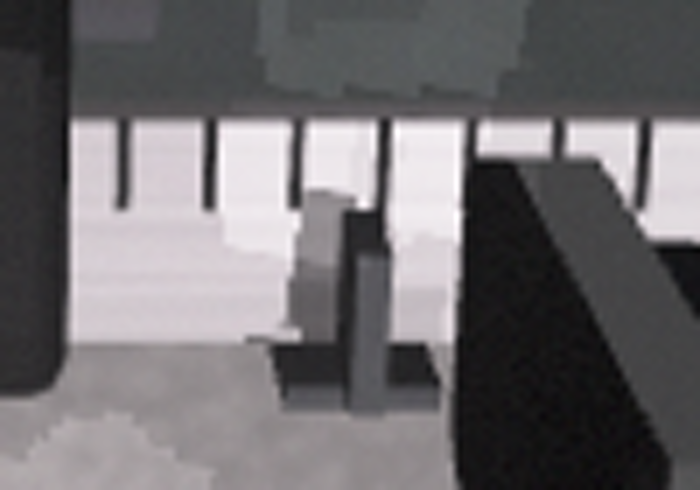

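View pics/tt.png

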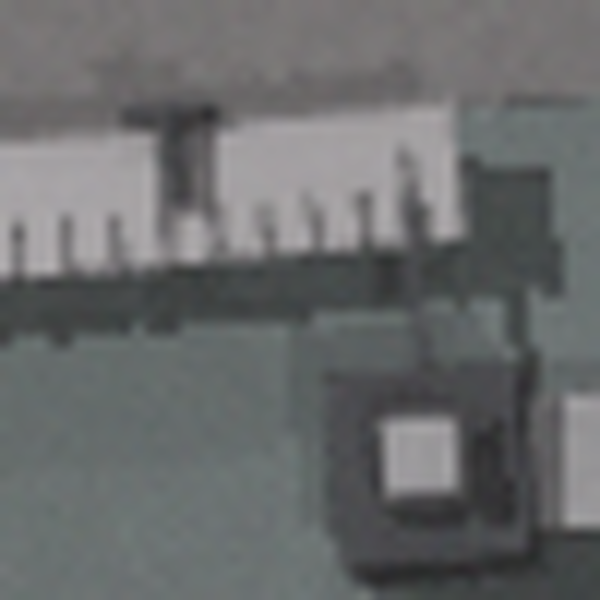

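Run:
```python
from h import *
c=load("w11"); P=lambda u,v,z:plane(c,290+(u+.5)/7-.5,240+(v+.5)/7-.5,z)
y=np.radians(96.25);d=np.array([np.cos(y),np.sin(y),0]);n=np.array([np.sin(y),-np.cos(y),0])
st=np.array([499.6,97.3,0])
for nm,p in(("topc",P(371.5,332,64)),("topfront",P(372,253,64)),("topback",P(372,408,64)),("foot front",P(366,212,52)),("L",P(345,212,52)),("R",P(388,212,52))):
    print(nm,p.round(1),"slide",((p-st)@d).round(2),"lat",((p-st)@n).round(1))
# ticks spacing
t=[P(u,v,52) for u,v in((123,165),(210,165),(297,165),(385,165),(471,135),(558,135),(645,165))]
print([((q-st)@d).round(2) for q in t])
# same from w1
c1=load("w1");P1=lambda u,v,z:plane(c1,240+(u+.5)/6-.5,190+(v+.5)/6-.5,z)
st1=(P1(206,247,83)+P1(209,201,60))/2
for q in(P1(455,480,64),P1(465,585,64),P1(209,480,55)):print("w1",((q-st1)@d).round(2),((q-st1)@n).round(1))
t0=load("top0");T=lambda u,v,z:plane(t0,200+(u+.5)/12-.5,195+(v+.5)/12-.5,z)
for q,nm in((T(185,165,64),"tab"),(T(405,155,55),"ptr tip"),(T(420,340,55),"ptr root"),(T(420,455,84),"stub"),(T(432,465,60),"block")):print("top",nm,q.round(1),((q-st)@d).round(2),((q-st)@n).round(1))
```

```text
topc [561.1 151.7  64. ] slide 47.41 lat 67.0
topfront [551.4 150.3  64. ] slide 47.02 lat 57.3
topback [570.5 153.3  64. ] slide 47.9 lat 76.6
foot front [551.9 151.6  52. ] slide 48.26 lat 57.9
L [552.2 149.2  52. ] slide 45.82 lat 57.9
R [551.6 154.1  52. ] slide 50.81 lat 57.9
[np.float64(19.94), np.float64(29.98), np.float64(40.03), np.float64(50.19), np.float64(59.9), np.float64(69.91), np.float64(80.2)]
w1 44.22 52.8
w1 46.28 74.1
w1 -1.3 56.2
top tab [559.9 147.5  64. ] 43.36 65.4
top ptr tip [564.3 103.9  55. ] -0.53 65.0
top ptr root [526.1  99.5  55. ] -0.66 26.6
top stub [499.7  96.4  84. ] -0.87 0.0
top block [500.1  95.9  60. ] -1.46 0.4
```

The scale ticks come out on clean 10 mm multiples from the stub, so the reference is sound, and the tab sits about 46–48 mm along. I'll draw out about 40 mm, then check.

{"fn": "servo_tool", "kwargs": {
  "moves": [
    [0, -0.5, 5, 0, 0],
    [0, -1, 10, 0, 0],
    [0, -1.2, 10, 0, 0],
    [0, -1.1, 10, 0, 0],
    [0, -0.6, 5, 0, 0]
  ]
}}

```text
clock: 17.45
tcp_pos: [496.7, 137.2, 72.2]
tcp_rot: [-3.14, 0.003, -3.032]
contact_force: [1.3, -5.3, 6.9]
width: 17.1
```

{"fn": "servo_tool", "kwargs": {
  "moves": [
    [0, -0.2, 2, 0, 0],
    [0, 0, 0, 0, 0],
    [0, 0, 0, 0, 0],
    [0, 0, 0, 0, 0],
    [0, 0, 0, 0, 0]
  ]
}}

```text
clock: 17.95
tcp_pos: [496.5, 138.9, 72.2]
tcp_rot: [-3.141, 0.003, -3.032]
contact_force: [0.3, -1.6, 7.3]
width: 17.2
```

Run:
```python
from h import *
s=read_state();print(s["tcp_pos"],s["tcp_rot"],s["contact_force"])
for n in("wrist","side","top"): c=snap(n,n+"16")
show(load("side16"),"side16a",(200,110,320,250),5)
show(load("top16"),"top16a",(160,180,320,270),5)
im=cv2.imread("pics/wrist16.png");cv2.imwrite("pics/wrist16b.png",np.clip((im.astype(float)-5)*1.6,0,255).astype(np.uint8))
```

```text
[496.50429569 138.94963937  72.1609093 ] [-3.14075420e+00  2.81897157e-03 -3.03157277e+00] [ 0.25045269 -1.63319755  7.3393188 ]
```

View pics/wrist16b.png

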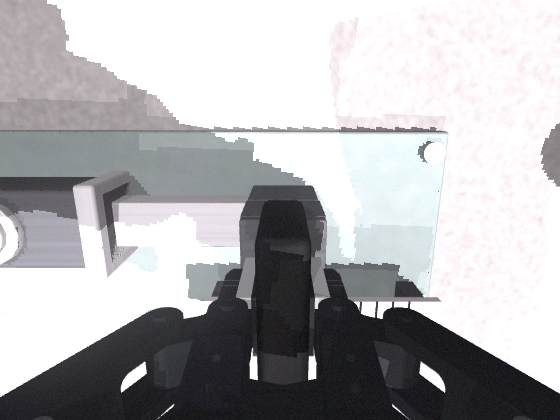

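View pics/side16a.png

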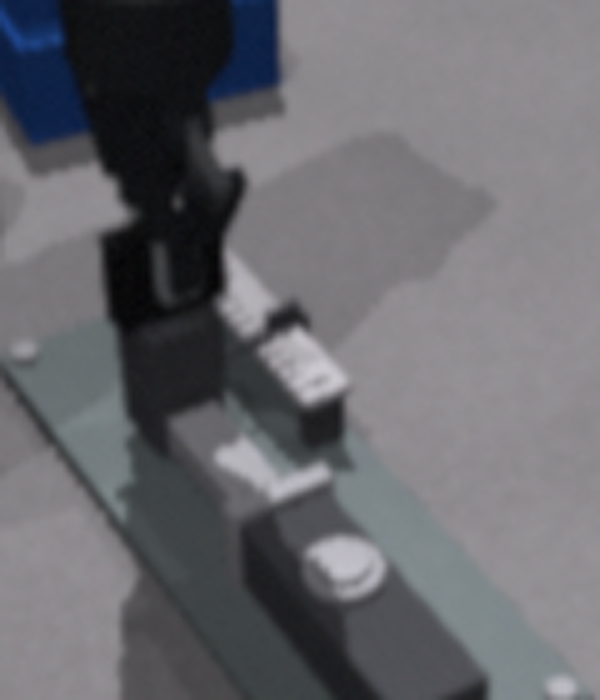

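View pics/top16a.png

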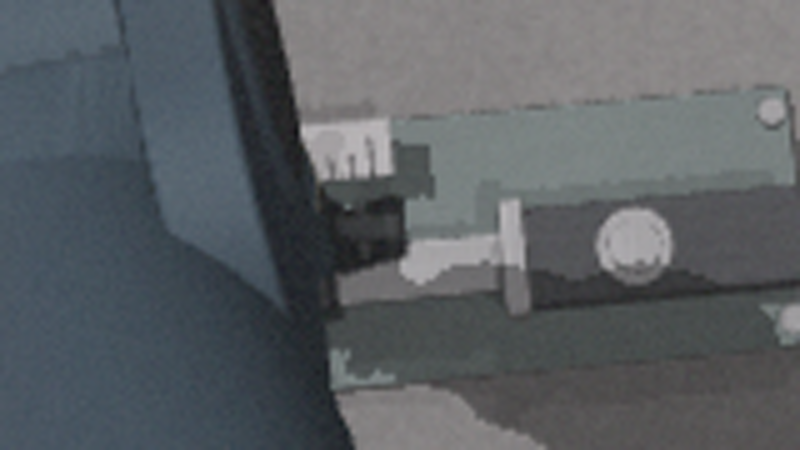

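Run:
```python
from h import *
c=load("side16"); im=c["pixels"][150:200,230:275,::-1]
cv2.imwrite("pics/side16z.png",np.clip((cv2.resize(im,None,fx=13,fy=12,interpolation=cv2.INTER_CUBIC).astype(float)-5)*1.5,0,255).astype(np.uint8))
y=np.radians(96.25);d=np.array([np.cos(y),np.sin(y),0]);n=np.array([np.sin(y),-np.cos(y),0]);st=np.array([499.6,97.3,0])
for nm,s,l,z in(("ptr tip",42,58,55),("ptr root",42,20,55),("tab foot inner",47.5,57,52),("tab top outer",47.5,77,64),("tabtop inner",47.5,57,64)):
    u,v=proj(c,st+s*d+l*n+[0,0,z]);print(nm,((u-230+.5)*13).round(),((v-150+.5)*12).round())
```

```text
ptr tip 317.0 315.0
ptr root 148.0 374.0
tab foot inner 299.0 313.0
tab top outer 385.0 240.0
tabtop inner 298.0 270.0
```

View pics/side16z.png

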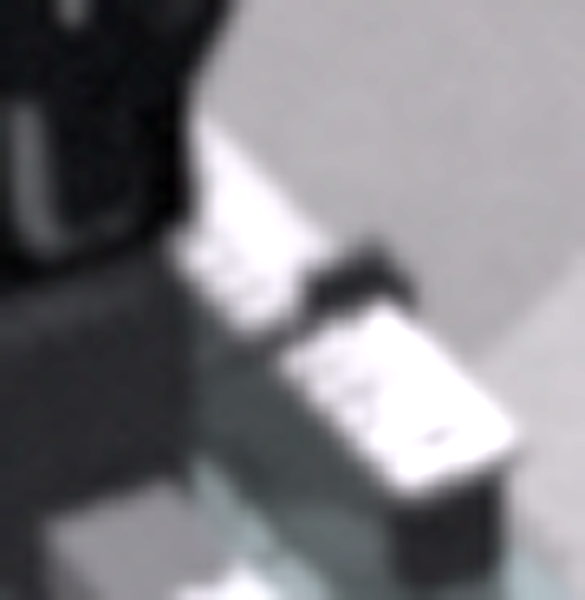

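Run:
```python
from h import *
c=load("w11"); P=lambda u,v,z:plane(c,290+(u+.5)/7-.5,240+(v+.5)/7-.5,z)
y=np.radians(96.25);d=np.array([np.cos(y),np.sin(y),0]);st=np.array([499.6,97.3,0])
for v in(262,330,400): print(v,[((P(u,v,64)-st)@d).round(2) for u in(356,388)])
for a in("w11","w14"):
    im=load(a)["pixels"][262:302,325:352,::-1]
    cv2.imwrite(f"pics/{a}z.png",np.clip(cv2.resize(im,None,fx=14,fy=14,interpolation=cv2.INTER_NEAREST).astype(float)*1.4,0,255).astype(np.uint8))
a=cv2.imread("pics/w11z.png");b=cv2.imread("pics/w14z.png");cv2.imwrite("pics/zz.png",np.hstack([a,b]))
```

```text
262 [np.float64(45.28), np.float64(48.86)]
330 [np.float64(45.65), np.float64(49.26)]
400 [np.float64(46.04), np.float64(49.67)]
```

View pics/zz.png

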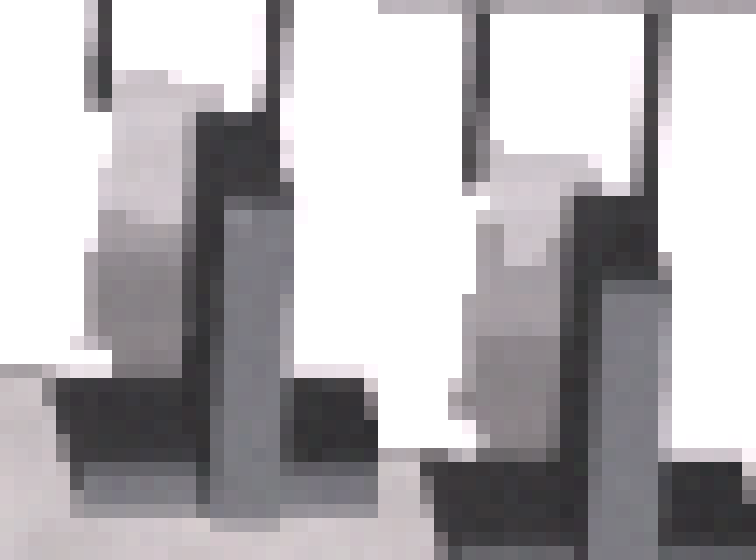

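Run:
```python
from h import *
o=[]
for a in("w15","wrist16"):
    im=load(a)["pixels"][175:230,225:340,::-1]
    o.append(np.clip((cv2.resize(im,None,fx=6,fy=5,interpolation=cv2.INTER_CUBIC).astype(float)-5)*2,0,255).astype(np.uint8))
cv2.imwrite("pics/cmp.png",np.vstack(o))
```

```text
(no output)
```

View pics/cmp.png

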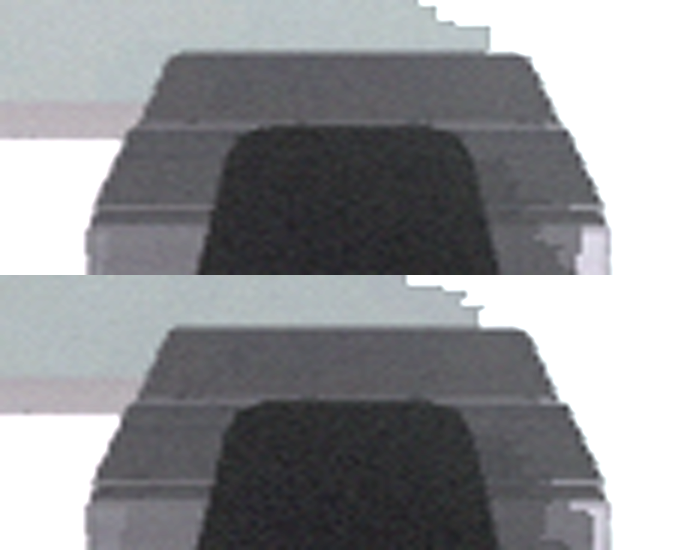

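Block and hub stay in register between the two views, so the arm has drawn out 42.0 mm with the tool. The tab is at about 47.7 mm, so I'll pull 5.7 mm more.

{"fn": "servo_tool", "kwargs": {
  "moves": [
    [0, -0.3, 3, 0, 0],
    [0, -0.3, 2.7, 0, 0],
    [0, 0, 0, 0, 0],
    [0, 0, 0, 0, 0],
    [0, 0, 0, 0, 0]
  ]
}}

```text
clock: 18.6
tcp_pos: [495.9, 144.6, 72.1]
tcp_rot: [-3.141, 0.003, -3.032]
contact_force: [0.1, -3.7, 7.3]
width: 17.4
```

Run:
```python
from h import *
s=read_state();print(s["tcp_pos"],s["tcp_rot"],s["contact_force"],s["width"],"slide",(s["tcp_pos"]-[501.04,97.21,0])[:2]@[-.109,.994])
c=snap("side","side17");w=snap("wrist","w17")
im=c["pixels"][150:200,230:275,::-1]
cv2.imwrite("pics/side17z.png",np.clip((cv2.resize(im,None,fx=13,fy=12,interpolation=cv2.INTER_CUBIC).astype(float)-5)*1.5,0,255).astype(np.uint8))
im=w["pixels"][:,:,::-1];cv2.imwrite("pics/w17b.png",np.clip((im.astype(float)-5)*1.6,0,255).astype(np.uint8))
y=np.radians(96.25);d=np.array([np.cos(y),np.sin(y),0]);n=np.array([np.sin(y),-np.cos(y),0]);st=np.array([499.6,97.3,0])
for nm,s,l,z in(("ptr tip",47.7,58,55),("ptr root",47.7,20,55),("scale corner",-10,44,52)):
    u,v=proj(c,st+s*d+l*n+[0,0,z]);print(nm,((u-230+.5)*13).round(),((v-150+.5)*12).round())
```

```text
[495.86358621 144.61885948  72.12788056] [-3.14073522e+00  2.69800043e-03 -3.03168278e+00] [ 0.07503323 -3.69982299  7.34513422] 17.421797633300525 slide 47.68863542736197
ptr tip 303.0 301.0
ptr root 134.0 359.0
scale corner 389.0 485.0
```

View pics/side17z.png

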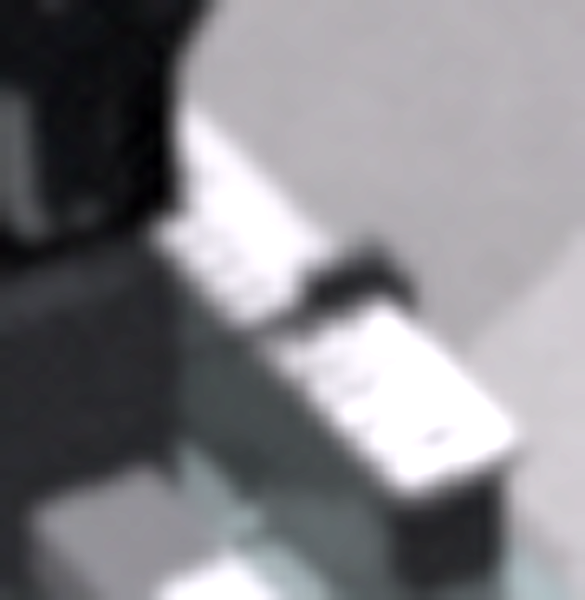

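View pics/w17b.png

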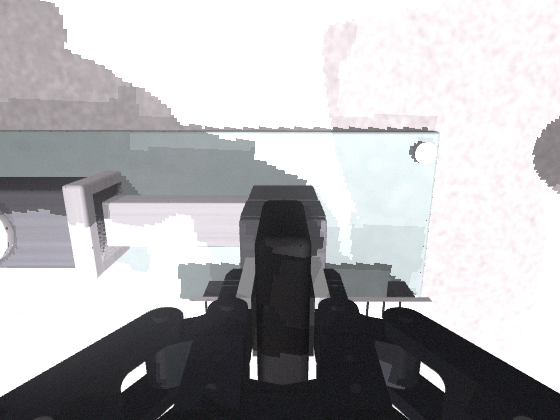

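The pointer now runs straight into the inner end of the fin (side crop, about (303,303)). That matches the predicted tip at (303,301). The grip is holding, so I'm handing in.

```bash
python3 -c "
from cell import *
print(job_done())"
```

```text
the job is handed in; nothing more can be done
None
```

I set the gauge in the required order and handed it in at about 18.7 s, still holding the handle. No verdict was reported.

- **Handle:** I gripped the small black handle and pushed it down onto the stub until it met about 24 N. It was still seated after I let go.
- **Lock button:** I pushed it in until it bottomed out against about 16 N. The pictures afterwards show it down in its collar.
- **Draw-out:** I gripped the handle again and drew the arm out 47.7 mm.

**Last checks**
- The grip opening was 17.4 mm and the spring was pulling back with about 3.7 N.
- The side view showed the pointer in line with the tab.
- I did not touch the bush or the tin, but I took no pictures at the end to check them.

**What failed or disagreed**
- **First grasp:** it missed. The fingertips end about 39 mm short of the reported TCP when shut, and they closed on top of the grip. The handle was not disturbed, and I corrected for this afterwards.
- **Tab position:** the estimates differed. The closest wrist view gave 47.5–48.3 mm, the first wrist view about 46.5 mm and the coarse top view about 44 mm. I used 47.7 mm. Only the top-view figure would put the pointer close to the 4 mm limit.
- **Final pointer check:** the gripper hid the pointer from the wrist camera, so this rests on the arm's measured travel and the low-resolution side view.

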